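# Pack the painted dolls and the brush after craft class

### The arm

A 6-joint arm with a two-finger parallel gripper is mounted at the origin on the work surface. World frame = base frame: x ahead of the robot, y to its left, z up, the work surface at z = 0. Lengths are in mm, angles in rad, forces in N, time in s.
With the tool pointing down it reaches from about 400 to 825 mm from the base axis. Payload 7 kg.
Tool frame: the origin (TCP) lies between the finger pads; the fingertips stand 19 mm ahead of it and the grasp point (between the pads) is the TCP; z points along the fingers, y is the line along which they close (so a half turn about z gives the same grasp; the last joint's range is limited). The gripper opens to 85 mm and grips with 20 to 120 N. Pads are 22 mm wide; open, the fingers measure 114 mm over their backs; the gripper's body (76 mm by 85 mm) begins 54 mm behind the grasp point. The pads swing forward as they close: fully open they stand 13 mm farther back than shut.
Start: joints at [-1.058, 0.359, 0.012, 0, -1.224, -0.288], TCP at [150.44, -657.999, 213.202] pointing down, gripper open.
Joint ranges: [-3.07, 3.07], [-1.43, 2.12], [-1.02, 1.25], [-3.03, 1.67], [-3.05, -0], [-3.03, 3.03]. Speed limits (rad/s): [2.39, 2.39, 3.01, 3.14, 3.14, 3.14].

### API

Orientations are given as a unit quaternion [w, x, y, z].
In Python, from plant import * gives the robot as it stands.
- The arm moves only by the tool carry_out, never from a script. Its argument "increments" is a list that holds one entry, the list of rows, each a list of 7 numbers: the opening, from 0 (shut) to 1 (fully open), then the shift along the world's x, y, z in mm, then the turn, a rotation vector about the world's x, y, z in degrees. In form: [[[grip, x, y, z, ax, ay, az], ...]]. A call has 1 to 8 rows; each row shifts and turns the commanded pose from where the row before left it; what a row does not reach is not made up. A row lasts 1/10 s, in which the tool goes at most 50 mm and 8.59 degrees, less where a joint would pass 70% of its speed; a pose out of reach is approached as far as the arm can. A call with a gripper value outside its range is refused whole. The fingers move at their own pace and stop on an object; the grip force is fixed at half the most. Time passes only in rows, so rows that do not move let the fingers close. It gives the time, the measured TCP pose, the force, the opening and the grip force at its end, in the units of the state.
- state(): the state, without advancing time (a new reading comes with each control period).
- get_image(name): name is "side" or "top" or "wrist"; returns (picture, depth): 480x640x3 uint8, red, green, blue; 480x640 float32, mm along the optical axis (not along the pixel's ray), 0 where there is no reading.
- get_calibration(name): a dict with "K" (3x3 intrinsics, pixels), "world_from_camera" (4x4, takes a point from camera to world coordinates). Camera axes: x right, y down, z forward; pixel columns grow to the right and rows downward; lengths in mm; the calibration is good to about 2 mm. A picture is of the moment at which its call begins: read the wrist's pose just before it. get_calibration takes no time and is no camera call; for the wrist camera it gives the pose at the moment of the call.
- hand_in(): hands the job in; it is judged then, once.
The state is a dict: "time": time; "q": joint angles; "dq": joint speeds; "joint_efforts": joint torques, N m; "position": TCP position; "tool_rot": TCP orientation; "force": force on the tool from outside, world axes, zero at the start; "moment": the same for the moment, N m; "grip_width": finger opening in mm; "finger_force": force on a finger pad.
Only numpy, scipy, OpenCV 4.12 (cv2) and the standard library are available. Lean on these libraries where they do the work, as an engineer would, in place of code of your own. Each camera call takes 0.05 s, during which the arm holds its last target. There are 200 camera calls.

### The job

Pack the painted dolls from the drying easel into the two free pockets of the wooden tray, flat back down and face up, with their hats at the same end as the doll already packed. Stand the paint brush in the tray's blue square well, bristles up and fully down. Leave the packed doll, the paint bottle, the jar, the phone and the painted wood slice where they are.

Things in the scene. Friction and masses are not known exactly. Their poses are not given: they have to be found in the camera images.
- doll_red: Red hat, plain wood body; leaning on the easel hat up, face to the front. Flat wooden doll 112 long, 28 thick (mm): body 44 wide from foot x=-56 to +8, round head 60 across centred at x=+18, hat 36 wide to x=+56. Nominal 85 g. Origin mid-length on the flat back; x points to the hat, z out of the painted face.
- doll_blue: Blue hat, yellow body; leaning on the easel hat down, face outward as well. Flat wooden doll 112 long, 28 thick (mm): body 44 wide from foot x=-56 to +8, round head 60 across centred at x=+18, hat 36 wide to x=+56. Nominal 85 g. Origin mid-length on the flat back; x points to the hat, z out of the painted face.
- doll_green: Green hat, plain wood body; already packed in pocket 0, shows the right way round. Do not move. Flat wooden doll 112 long, 28 thick (mm): body 44 wide from foot x=-56 to +8, round head 60 across centred at x=+18, hat 36 wide to x=+56. Nominal 85 g. Origin mid-length on the flat back; x points to the hat, z out of the painted face.
- doll_red_hat (a point): Middle of the red doll's hat end, (56, 0, 14) mm in its frame.
- doll_blue_hat (a point): Middle of the blue doll's hat end, (56, 0, 14) mm in its frame.
- doll_green_hat (a point): Middle of the green doll's hat end.
- brush: Paint brush 190 mm long, 16 mm diameter (bristles up to 18): orange handle 130, metal ferrule 25, stiff black bristles at the top. Origin on its axis at the handle's foot; z points to the bristles. Leans in an easel notch, bristles up, 48 deg above horizontal, its upper 86 mm free above the upper rail. Nominal 45 g.
- brush_tip (a point): Tip of the bristles, 190 mm along the brush.
- easel: Fixed open wooden drying easel, 270 mm along y, front to -x; things lean on it at 48 deg from horizontal, rising to +x. Origin on the table, mid-width, 20 mm below the slope's foot. Ledge with 5 mm front lip; rails behind the slope at 0-7 and 94-104 mm up it, open between. Posts at y=+-131, 100 high. Dolls at y about -85 and +17, brush notch at +105.
- tray: Fixed wooden tray, mm: x +-75, y +-135, floor top at z=6, rim 26, pocket end walls 28 high. Hats go to +x. Pockets at y=-85, 0, 85, 124 long; dolls lie on cross runners at x=-51 and +30, tops at z=16. Blue keys 32 high: foot end (x -69 to -47) leaves 54 wide, hat end (x 32 to 58) leaves 70; open for fingers between. Origin on the table under pocket 1.
- pocket0 (a point): Where a doll's origin belongs in pocket 0 (taken): runner height, mid-pocket, axes of the tray.
- pocket1 (a point): The same for pocket 1 (middle, free).
- pocket2 (a point): The same for pocket 2 (free, far from the well).
- well (a point): Centre of the floor of the brush well: upright blue square tube outside the rim beside pocket 0's hat end, at tray x=97, y=-100 mm, 22 mm clear inside, 30 mm outside, floor 6 mm and mouth 91 mm above the table.
- bottle: Bystander: yellow paint bottle, red cap, 48 mm diameter, 130 mm tall, origin under it.
- jar: Bystander: green paint jar, white lid, 60 mm diameter, 65 mm tall, origin under it.
- phone: Bystander: phone in a pink-red case, 156 x 76 x 10 mm, origin under it.
- slice: Bystander: painted round wood slice, 84 mm diameter, 12 mm thick, origin under it.
Mind the look-alikes: they are no part of the job. What is shaped like the doll_red but black is not meant. Leave any purple or white look-alike of the brush alone.

How it is judged:
By the outcome, as a careful person would: the job done as asked, in the order asked, and still so for the second after the job is handed in, with the robot touching nothing.
It also fails if it takes over 69 s, if anything falls off the work surface, if the arm or the gripper's body presses on something with over 40 N, if the wrist force passes 120 N, or if a joint passes its speed limit or range.

## Working session

There is one attempt and no reset: what is moved stays moved. The work goes in short steps, Python scripts to look and compute and a tool call to move; the robot and the scene stay as the last step left them, time stands still between calls to the robot, and variables do not carry over. Pictures are saved under pics/ and viewed, at most 12 in all, crops included, and the job is handed in when it is done.

Besides the shell and the picture viewer there is one more tool, called after "Request:" as name(argument=value, ...), one argument or row to a line, values as JSON. carry_out: Moves the arm, as the interface text tells. Its arguments: {"type":"object","properties":{"increments":{"type":"array","items":{"type":"array","items":{"type":"array","items":{"type":"number"}}}}},"required":["increments"]}

```bash
ls; mkdir -p pics
python3 - <<'E'
from plant import *
import cv2,numpy as np
ims=[]
for n in ("top","side"):
    im,d=get_image(n); c=get_calibration(n)
    np.savez(f"pics/{n}0.npz",im=im,d=d,K=c["K"],T=c["world_from_camera"])
    cv2.imwrite(f"pics/{n}0.png",im[:,:,::-1])
    print(n,c["K"][0,0],np.round(c["world_from_camera"],3).tolist())
print(state())
E
```

```text
pics
top 436.515231440078 [[-0.016, -0.987, 0.159, 289.201], [-1.0, 0.014, -0.009, 89.092], [0.007, -0.159, -0.987, 1527.454], [0.0, 0.0, 0.0, 1.0]]
side 586.1529823743299 [[-0.743, -0.517, 0.425, -137.321], [-0.67, 0.587, -0.455, 793.29], [-0.014, -0.622, -0.783, 1325.322], [0.0, 0.0, 0.0, 1.0]]
{'time': 0.1, 'q': array([-1.05789327e+00,  3.59306105e-01,  1.11628364e-02, -3.40702028e-04,
       -1.22410204e+00, -2.88123670e-01]), 'dq': array([ 0.00085097, -0.00171224,  0.00184485,  0.00159601,  0.00081995,
        0.00181244]), 'joint_efforts': array([-1.92737192e-03, -5.84766412e+01,  2.94110531e+01,  6.95467785e+00,
       -3.17694779e-03, -3.21168397e-05]), 'position': array([ 150.34828982, -657.57242942,  212.36289817]), 'tool_rot': array([-1.34974271e-04, -1.12095573e-01,  9.93697153e-01,  7.29603343e-04]), 'force': array([-0.04205846,  0.70792233,  0.57282991]), 'moment': array([-0.03042787,  0.04650092,  0.02821723]), 'finger_force': 0.0, 'grip_width': 85.14808224315028}
```

View pics/top0.png

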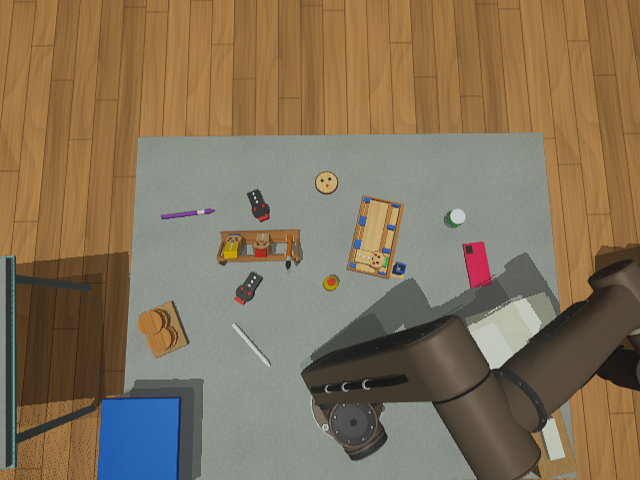

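View pics/side0.png

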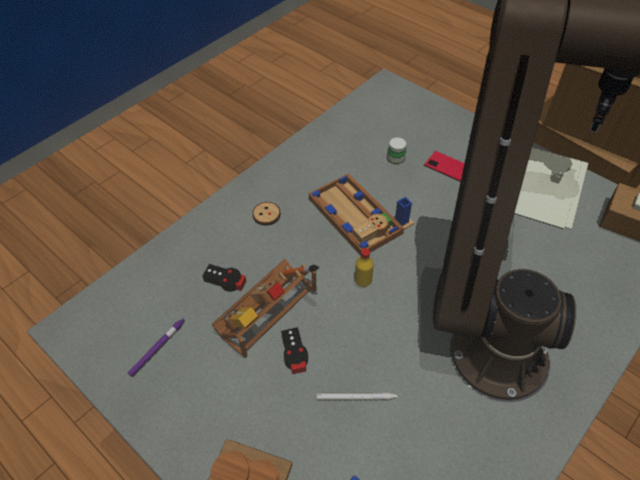

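```bash
cat > h.py <<'E'
import numpy as np,cv2
def load(n):
    z=np.load(f"pics/{n}.npz"); return z["im"],z["d"],z["K"],z["T"]
def cloud(d,K,T):
    v,u=np.indices(d.shape); P=np.stack([(u-K[0,2])/K[0,0]*d,(v-K[1,2])/K[1,1]*d,d,np.ones_like(d)],-1)
    return (P@T.T)[...,:3]
E
python3 - <<'E'
from h import *
a,d,K,T=load("top0"); b,d2,K2,T2=load("side0")
c1=cv2.resize(a[185:305,205:415],None,fx=3.8,fy=3.8,interpolation=2)[:300*2]
c2=cv2.resize(b[165:385,195:420],None,fx=2.2,fy=2.2,interpolation=2)
cv2.imwrite("pics/c1.png",c1[:,:,::-1]); cv2.imwrite("pics/c2.png",cv2.resize(b[170:365,200:425],None,fx=3,fy=3,interpolation=2)[:,:,::-1])
P=cloud(d,K,T)
for n,(u,v) in dict(ez=(260,247),redhat=(262,253),red_head=(262,240),blue=(232,245),brush=(290,262),tray=(377,236),greenhat=(383,263),well=(400,268),bottle=(331,283),blk1=(258,203),blk2=(248,290),purple=(188,213),base=(355,425)).items(): print(n,np.round(P[v,u]))
E
```

```text
ez [514. 278. 109.]
redhat [494. 271. 110.]
red_head [542. 275.  82.]
blue [524. 372.  99.]
brush [458. 177. 149.]
tray [ 562. -121.   12.]
greenhat [ 462. -133.   49.]
well [ 448. -199.    7.]
bottle [390.  48. 134.]
blk1 [684. 297.  27.]
blk2 [379. 329.  25.]
purple [654. 546.  15.]
base [ -7.  -6. 276.]
```

View pics/c1.png

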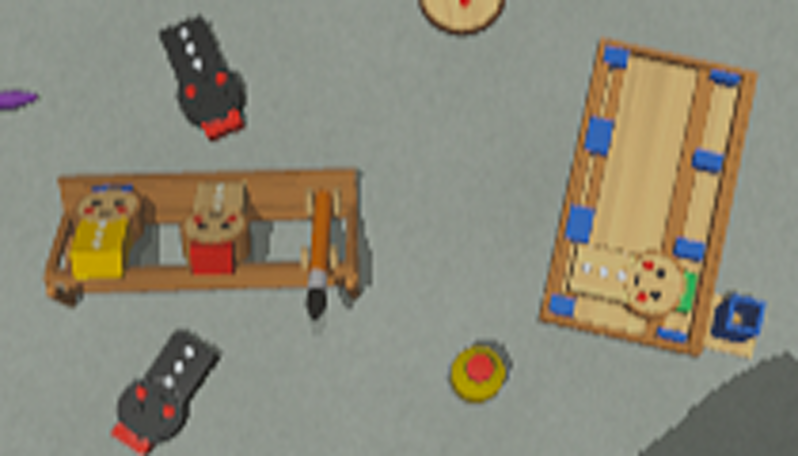

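View pics/c2.png

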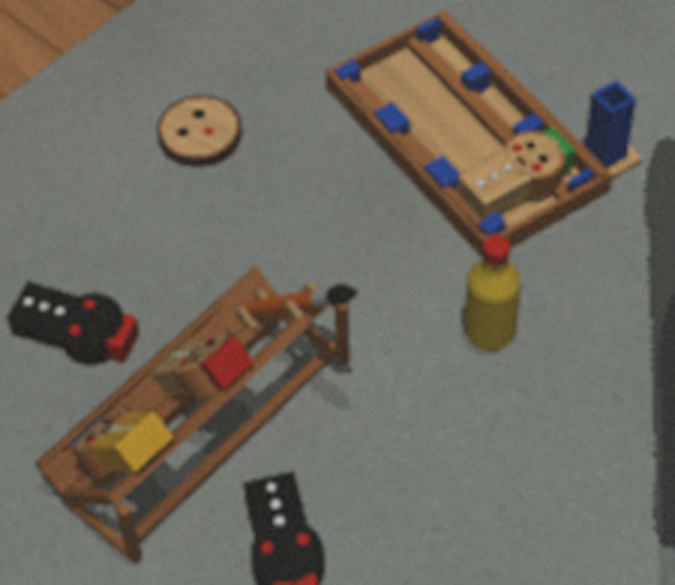

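```bash
cat >> h.py <<'E'
from scipy.spatial.transform import Rotation as R
import json
def tool(yaw,tilt=0,tdir=0):
    """tool down, y axis at yaw deg, then tool z tilted by tilt deg toward azimuth tdir deg"""
    a=np.radians(yaw); y=np.array([np.cos(a),np.sin(a),0]); z=np.array([0,0,-1.]); x=np.cross(y,z)
    r=R.from_matrix(np.stack([x,y,z],1)); t=np.radians(tdir)
    # rotating -z toward direction d: axis = (-z) x d
    ax=np.cross([0,0,-1.],[np.cos(t),np.sin(t),0]); return R.from_rotvec(ax*np.radians(tilt))*r
def plan(p,r,way,vmax=46,wmax=8):
    """way: (grip,pos,rot,[speed mm/row]); prints rows, rounded, cumulative"""
    p=np.array(p,float); rows=[]
    for w in way:
        g,q,s=w[0],np.array(w[1],float),w[2]; v=w[3] if len(w)>3 else vmax
        tot=(s*r.inv()).as_rotvec(degrees=True)
        n=max(1,int(np.ceil(max(np.linalg.norm(q-p)/v,np.linalg.norm(tot)/wmax))))
        p0=p.copy()
        for i in range(n):
            inc=np.round(p0+(q-p0)*(i+1)/n-p,0 if i<n-1 else 1); p=p+inc
            if i<n-1: rv=np.round(tot/n,1)
            else: rv=np.round((s*r.inv()).as_rotvec(degrees=True),1)
            r=R.from_rotvec(rv,degrees=True)*r
            rows.append([g]+[float(x) for x in inc]+[float(x) for x in rv])
    for i in range(0,len(rows),8): print(json.dumps([rows[i:i+8]]).replace(".0,",",").replace(".0]","]").replace("-0,","0,").replace(" ",""))
    print(len(rows))
def q2r(q): return R.from_quat([q[1],q[2],q[3],q[0]])
E
python3 - <<'E'
from h import *
from plant import *
s=state(); r=q2r(s["tool_rot"]); print(tool(102.9).as_matrix().round(2)-r.as_matrix().round(2))
plan(s["position"],r,[(1,(400,-400,380),tool(95)),(1,(480,-100,400),tool(90)),(1,(500,90,400),tool(90))])
E
```

```text
[[ 0.  0.  0.]
 [ 0.  0.  0.]
 [-0.  0.  0.]]
[[[1,28,29,19,0,0,-0.9],[1,27,28,18,0,0,-0.9],[1,28,29,19,0,0,-0.9],[1,28,28,19,0,0,-0.9],[1,28,29,18,0,0,-0.9],[1,27,29,19,0,0,-0.9],[1,28,28,18,0,0,-0.9],[1,28,29,19,0,0,-0.9]]]
[[[1,27.7,28.6,18.6,-0.1,0,-0.7],[1,11,43,3,0,0,-0.7],[1,12,43,3,0,0,-0.7],[1,11,43,3,0,0,-0.7],[1,12,42,2,0,0,-0.7],[1,11,43,3,0,0,-0.7],[1,12,43,3,0,0,-0.7],[1,11,43,3,0,0,-0.8]]]
[[[1,4,38,0,0,0,0],[1,4,38,0,0,0,0],[1,4,38,0,0,0,0],[1,4,38,0,0,0,0],[1,4,38,0,0,0,0]]]
21
```

Request:
carry_out(
  increments=[
    [[1,28,29,19,0,0,-0.9],[1,27,28,18,0,0,-0.9],[1,28,29,19,0,0,-0.9],[1,28,28,19,0,0,-0.9],[1,28,29,18,0,0,-0.9],[1,27,29,19,0,0,-0.9],[1,28,28,18,0,0,-0.9],[1,28,29,19,0,0,-0.9]],
  ],
)

```text
time: 0.9
position: [373.1, -427.5, 362.6]
tool_rot: [-0.0, -0.049, 0.999, 0.0]
force: [1.3, -0.4, 0.1]
grip_width: 85.3
finger_force: 0.0
```

Request:
carry_out(
  increments=[
    [[1,27.7,28.6,18.6,-0.1,0,-0.7],[1,11,43,3,0,0,-0.7],[1,12,43,3,0,0,-0.7],[1,11,43,3,0,0,-0.7],[1,12,42,2,0,0,-0.7],[1,11,43,3,0,0,-0.7],[1,12,43,3,0,0,-0.7],[1,11,43,3,0,0,-0.8]],
  ],
)

```text
time: 1.7
position: [480.0, -98.6, 400.9]
tool_rot: [-0.0, 0.0, 1.0, -0.001]
force: [0.3, 0.0, -0.3]
grip_width: 85.8
finger_force: 0.0
```

Request:
carry_out(
  increments=[
    [[1,4,38,0,0,0,0],[1,4,38,0,0,0,0],[1,4,38,0,0,0,0],[1,4,38,0,0,0,0],[1,4,38,0,0,0,0]],
  ],
)

```text
time: 2.2
position: [499.8, 91.2, 400.7]
tool_rot: [-0.0, 0.0, 1.0, -0.001]
force: [0.8, 0.1, 0.3]
grip_width: 85.7
finger_force: 0.0
```

Run:
```python
from plant import *
import cv2,numpy as np
print(state()); 
for n in ("wrist","top","side"):
    c=get_calibration(n); im,d=get_image(n)
    np.savez(f"pics/{n}1.npz",im=im,d=d,K=c["K"],T=c["world_from_camera"])
    cv2.imwrite(f"pics/{n}1.png",im[:,:,::-1])
    if n=="wrist": print(c["K"],np.round(c["world_from_camera"],3).tolist())
```

```text
{'time': 2.2, 'q': array([ 5.68629837e-01,  1.19829764e-02, -6.40297804e-03,  1.18508644e-03,
       -1.55365091e+00, -2.13952696e+00]), 'dq': array([ 0.65270167,  0.17832806,  0.17372638,  0.00176194, -0.00223808,
       -0.65050828]), 'joint_efforts': array([ -3.62378217, -34.35732365,  30.33146024,   7.24542797,
        -0.08915599,   1.02777813]), 'position': array([499.78021111,  91.20982688, 400.66139691]), 'tool_rot': array([-2.03600648e-04,  3.98698429e-05,  9.99999631e-01, -8.33233367e-04]), 'force': array([0.78690528, 0.09040715, 0.33094355]), 'moment': array([-0.02376528, -0.0809771 , -0.00502948]), 'finger_force': 0.0, 'grip_width': 85.74281091764503}
[[404.28902486   0.         321.48499712]
 [  0.         404.28902486 243.7750074 ]
 [  0.           0.           1.        ]] [[0.001, 0.964, 0.265, 432.339], [1.0, -0.001, -0.001, 92.086], [-0.001, 0.265, -0.964, 561.028], [0.0, 0.0, 0.0, 1.0]]
```

View pics/wrist1.png

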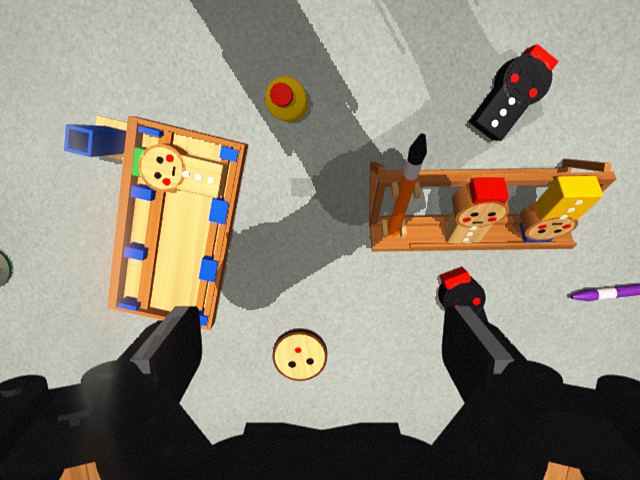

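Run:
```python
from h import *
for n in ("wrist1","top1"):
    im,d,K,T=load(n); P=cloud(d,K,T); hsv=cv2.cvtColor(im,cv2.COLOR_RGB2HSV); z=P[...,2]
    ok=d>0
    tb=ok&(z>-8)&(z<8)&(np.hypot(P[...,0]-550,P[...,1]-50)<300)&(hsv[...,1]<40); print(n,"table z",np.median(z[tb]))
    tr=ok&(z>20)&(z<36)&(abs(P[...,0]-560)<170)&(abs(P[...,1]+120)<110)
    rc=cv2.minAreaRect(P[...,:2][tr&(hsv[...,0]<25)].astype(np.float32)); print("tray rect",rc)
    bl=ok&(hsv[...,0]>105)&(hsv[...,0]<125)&(hsv[...,1]>120)&(abs(P[...,1]+120)<140)&(abs(P[...,0]-560)<190)
    k,lab,st,cen=cv2.connectedComponentsWithStats((bl).astype(np.uint8))
    for i in range(1,k):
        if st[i,4]>8:
            q=P[lab==i]; zt=np.percentile(q[:,2],90); t=q[abs(q[:,2]-zt)<4]; print(np.round(cen[i]),st[i,4],"ztop",round(zt,1),np.round((t.min(0)+t.max(0))/2,1),np.round(t.mean(0),1))
    ez=ok&(z>12)&(abs(P[...,0]-515)<80)&(abs(P[...,1]-275)<160)&(hsv[...,0]<25)
    up=ez&(z>85)&(z<103); print("easel rect all",cv2.minAreaRect(P[...,:2][ez&(z<103)].astype(np.float32)))
    print("upper",cv2.minAreaRect(P[...,:2][up].astype(np.float32)),np.percentile(P[...,2][up],[5,50,95]))
```

```text
wrist1 table z -0.4050302000077295
tray rect ((556.7155151367188, -129.43777465820312), (185.14633178710938, 271.7426452636719), 76.37857818603516)
[ 95. 139.] 984 ztop 90.9 [ 441.  -182.2   90. ] [ 440.  -181.3   90.4]
[150. 131.] 147 ztop 32.6 [ 429.8 -126.9   31.3] [ 429.9 -126.9   31.4]
[228. 153.] 205 ztop 32.6 [458.3 -27.6  31.3] [458.2 -27.7  31.4]
[143. 193.] 275 ztop 32.8 [ 508.8 -145.8   31.3] [ 508.5 -145.4   31.5]
[218. 210.] 396 ztop 32.8 [532.4 -46.   31.8] [532.7 -45.8  31.6]
[138. 253.] 210 ztop 32.6 [ 591.9 -163.4   31.5] [ 591.6 -162.8   31.5]
[208. 269.] 362 ztop 32.7 [615.4 -65.8  31.6] [615.2 -65.9  31.6]
[127. 306.] 79 ztop 32.8 [ 669.9 -185.2   31.5] [ 670.1 -184.4   31.5]
[203. 318.] 92 ztop 32.8 [691.1 -78.   31.4] [690.7 -78.2  31.6]
easel rect all ((510.5626220703125, 292.89111328125), (149.27223205566406, 271.1552734375), 0.8527728915214539)
upper ((501.6150207519531, 292.7143859863281), (66.82991790771484, 270.9210510253906), 0.7347992062568665) [ 86.66224533  93.59624031 101.41568491]
top1 table z 0.28088635508891
tray rect ((559.2793579101562, -132.5233
[... 247 characters left out ...]
 37.2] [614.2 -67.   36.5]
[391. 227.] 32 ztop 35.2 [ 591.9 -168.1   34.5] [ 591.4 -168.    33.9]
[357. 244.] 51 ztop 37.6 [534.2 -47.8  36.8] [536.6 -47.1  36.3]
[386. 250.] 31 ztop 39.0 [ 508.3 -147.3   38. ] [ 508.8 -144.1   37.8]
[352. 265.] 26 ztop 36.7 [458.5 -30.   36.6] [457.9 -28.4  35.8]
[399. 268.] 85 ztop 93.2 [ 441.3 -184.4   92.6] [ 442.1 -183.7   92.2]
[381. 273.] 16 ztop 35.9 [ 430.9 -129.3   35.4] [ 430.7 -130.8   34.7]
easel rect all ((524.4495239257812, 213.40589904785156), (125.7085952758789, 94.208740234375), 85.21414184570312)
upper ((501.35723876953125, 205.6624755859375), (98.989501953125, 45.45824432373047), 85.85839080810547) [ 87.30691774  93.88051013 101.22002117]
```

Run:
```python
from h import *
im,d,K,T=load("wrist1"); P=cloud(d,K,T); P[...,2]+=0.4; hsv=cv2.cvtColor(im,cv2.COLOR_RGB2HSV)
yaw=np.radians(180.8); ex=np.array([np.cos(yaw),np.sin(yaw),0]); ey=np.array([-ex[1],ex[0],0]); o=np.array([560,292.8,0])
E=np.stack([(P-o)@ex,(P-o)@ey,P[...,2]],-1)
a=np.radians(48); s=E[...,0]*np.cos(a)+(E[...,2]-20)*np.sin(a); n=-E[...,0]*np.sin(a)+(E[...,2]-20)*np.cos(a)
S=np.stack([s,E[...,1],n],-1)
def box(u0,v0,u1,v1): m=np.zeros(d.shape,bool); m[v0:v1,u0:u1]=1; return m&(d>0)
# face points: locally normal along n
g=np.stack(np.gradient(E,axis=1),0)[...] if 0 else None
du=np.gradient(E,axis=1); dv=np.gradient(E,axis=0); N=np.cross(du,dv); N/=np.linalg.norm(N,axis=-1,keepdims=True)+1e-9
nn=np.array([-np.sin(a),0,np.cos(a)]); al=abs(N@nn)
for nm,b in dict(red=box(440,165,520,250),blue=box(515,165,605,250)).items():
    m=b&(al>.97)&(E[...,2]>25); h,e=np.histogram(S[m][:,2],bins=np.arange(-40,60,2)); k=h.argmax(); n0=(e[k]+e[k+1])/2
    f=m&(abs(S[...,2]-n0)<4); q=S[f]; A=np.c_[q[:,:2],np.ones(len(q))]; co=np.linalg.lstsq(A,q[:,2],rcond=None)[0]
    print(nm,len(q),"n med",np.median(q[:,2]),"tilt",np.degrees(co[:2]),"s",np.percentile(q[:,0],[1,50,99]),"y",np.percentile(q[:,1],[1,50,99]))
    for lo in range(-10,140,10):
        t=q[(q[:,0]>lo)&(q[:,0]<lo+10)]
        if len(t)>5: print("  s",lo,"y",np.round(t[:,1].min(),1),np.round(t[:,1].max(),1),"mid",round((t[:,1].min()+t[:,1].max())/2,1))
    b2=b&(al<.5)&(N[...,2]**2>.2)&(E[...,2]>30); q=S[b2&(abs(abs(N@np.array([np.cos(a),0,np.sin(a)])))>.95)]
    print("  top end s",len(q),np.percentile(q[:,0],[5,50,95]),"n",np.percentile(q[:,2],[2,98]),"y",np.percentile(q[:,1],[2,98]))
# upper rail front surface
m=box(410,160,610,250)&(al>.97); q=S[m&(s>80)&(s<115)]; print("n hist near rail",np.histogram(q[:,2],bins=np.arange(-40,50,4)))
br=box(380,130,430,250)&(hsv[...,0]<16)&(hsv[...,1]>190)|box(395,130,430,185)&(hsv[...,2]<60)
q=E[br&(E[...,2]>25)&(abs(E[...,1]-105)<15)]
for lo in range(20,170,12):
    t=q[(q[:,2]>lo)&(q[:,2]<lo+12)]
    if len(t)>5: print("brush z",lo,np.round(np.median(t,0),1),len(t),np.round(np.percentile(t[:,1],[5,95]),1))
```

```text
red 774 n med 24.20706509443466 tilt [ 0.22739092 -0.09838508] s [ 10.096233    68.57297661 113.70091261] y [-12.61807529  13.18751165  39.53484211]
  s 0 y -41.5 22.8 mid -9.4
  s 10 y -5.9 32.9 mid 13.5
  s 20 y -6.9 32.6 mid 12.8
  s 30 y -6.1 33.0 mid 13.5
  s 40 y -5.7 34.5 mid 14.4
  s 50 y -6.3 33.7 mid 13.7
  s 60 y -13.6 40.0 mid 13.2
  s 70 y -14.3 41.4 mid 13.5
  s 80 y -14.7 40.3 mid 12.8
  s 90 y -10.3 35.9 mid 12.8
  s 100 y -4.6 28.7 mid 12.0
  s 110 y -2.5 29.1 mid 13.3
  top end s 433 [  3.4904236  108.27616907 116.69709721] n [-12.13085525  28.62321254] y [-61.14428515  60.57240634]
blue 738 n med 24.221125074362284 tilt [-0.34068733  0.04121469] s [ 10.1685796   62.98461913 113.96816818] y [-109.88842343  -85.66369435  -60.76543921]
  s 0 y -100.0 -75.3 mid -87.7
  s 10 y -101.7 -71.0 mid -86.3
  s 20 y -109.3 -62.1 mid -85.7
  s 30 y -113.3 -59.4 mid -86.3
  s 40 y -114.6 -58.0 mid -86.3
  s 50 y -111.6 -60.7 mid -86.1
  s 60 y -106.7 -65.3 mid -86.0
  s 70 y -104.6 -65.1 mid -84.9
  s 80 y -105.1 -65.8 mid -85.5
  s 90 y -105.5 -65.9 mid -85.7
  s 100 y -105.3 -6
[... 326 characters left out ...]
 -32, -28, -24, -20, -16, -12,  -8,  -4,   0,   4,   8,
        12,  16,  20,  24,  28,  32,  36,  40,  44,  48]))
brush z 20 [ -4.5 106.2  30.4] 35 [ 95.  111.7]
brush z 32 [-12.  105.8  38.8] 227 [ 92.4 118.2]
brush z 44 [ 13.7 107.2  49.8] 72 [ 99.2 112.1]
brush z 56 [ 24.5 107.   61.7] 86 [ 99.3 112. ]
brush z 68 [ 35.5 106.5  74.3] 83 [ 99.4 112. ]
brush z 80 [ 46.5 107.9  86. ] 102 [ 99.6 112.3]
brush z 92 [ 59.2 108.7  96.3] 133 [ 99.1 117.3]
brush z 104 [ 67.8 107.3 109.9] 123 [ 99.3 112.1]
brush z 116 [ 77.1 106.6 120.6] 92 [ 99.5 112. ]
brush z 140 [101.7 108.5 148.2] 87 [ 99.5 112.9]
brush z 152 [111.8 106.6 158. ] 256 [ 99.1 111.6]
brush z 164 [123.1 105.  166.4] 72 [101.8 107.9]
```

```bash
cat >> h.py <<'E'
eo=np.array([554.9,292.7,0]); YE=180.8; to=np.array([560.6,-111.6,0]); YT=-103.5
def easel(s,y,n):
    a=np.radians(48); return eo+R.from_euler("z",YE,degrees=True).apply([s*np.cos(a)-n*np.sin(a),y,20+s*np.sin(a)+n*np.cos(a)])
def tray(x,y,z): return to+R.from_euler("z",YT,degrees=True).apply([x,y,z])
E
python3 - <<'E'
from h import *
from plant import *
s=state(); r=q2r(s["tool_rot"]); g=easel(36,13.3,14); print(g, s["position"])
t=tool(90.8,48,180.8)
plan([500,90,400],tool(90),[(1,g+[0,0,80],t),(1,g,t,20)])
E
```

```text
[541.40235665 279.21022854  56.12104221] [499.97693759  91.47553716 399.91132416]
[[[1,5,24,-33,0,6,0.1],[1,5,23,-33,0,6,0.1],[1,6,24,-33,0,6,0.1],[1,5,24,-33,0,6,0.1],[1,5,23,-33,0,6,0.1],[1,5,24,-33,0,6,0.1],[1,5,24,-33,0,6,0.1],[1,5.4,23.2,-32.9,-0.3,6,0.2]]]
[[[1,0,0,-20,0,0,-0],[1,0,0,-20,0,0,-0],[1,0,0,-20,0,0,-0],[1,0,0,-20,0,0,-0]]]
12
```

Request:
carry_out(
  increments=[
    [[1,5,24,-33,0,6,0.1],[1,5,23,-33,0,6,0.1],[1,6,24,-33,0,6,0.1],[1,5,24,-33,0,6,0.1],[1,5,23,-33,0,6,0.1],[1,5,24,-33,0,6,0.1],[1,5,24,-33,0,6,0.1],[1,5.4,23.2,-32.9,-0.3,6,0.2]],
  ],
)

```text
time: 3.15
position: [542.3, 278.5, 135.8]
tool_rot: [-0.408, -0.006, 0.913, -0.003]
force: [0.6, 0.3, 1.0]
grip_width: 85.5
finger_force: 0.0
```

Request:
carry_out(
  increments=[
    [[1,0,0,0,0,0,0],[1,0,0,0,0,0,0]],
  ],
)

```text
time: 3.35
position: [540.7, 277.4, 129.6]
tool_rot: [-0.412, -0.005, 0.911, -0.006]
force: [0.3, 1.6, 1.4]
grip_width: 85.3
finger_force: 0.0
```

Run:
```python
from h import *
from plant import *
s=state(); r=q2r(s["tool_rot"]); g=easel(36,13.3,14); t=tool(90.8,48,180.8); print(s["q"],s["position"],g-s["position"],(t*r.inv()).as_rotvec(degrees=True))
c=get_calibration("wrist"); im,d=get_image("wrist"); np.savez("pics/wrist2.npz",im=im,d=d,K=c["K"],T=c["world_from_camera"])
cv2.imwrite("pics/wrist2.png",im[:,:,::-1])
```

```text
[ 0.52811228  0.83406587  0.52441188 -0.41431877 -2.00832053 -2.11631591] [540.65234516 277.37714138 129.61977871] [  0.75001149   1.83308716 -73.49873651] [ 0.41714463 -0.64601562 -0.0373616 ]
```

View pics/wrist2.png

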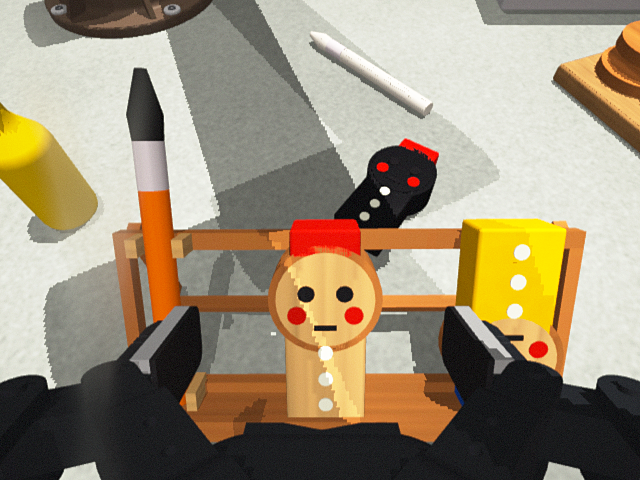

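Request:
carry_out(
  increments=[
    [[1,0.4,1,-18,0.4,-0.6,0],[1,0.4,1,-18,0,0,0],[1,0,0,-18,0,0,0],[1,0,0,-17,0,0,0],[1,0,0,0,0,0,0]],
  ],
)

```text
time: 3.9
position: [541.0, 280.3, 64.4]
tool_rot: [-0.403, -0.008, 0.915, -0.001]
force: [-0.1, -0.4, -0.2]
grip_width: 85.3
finger_force: 0.0
```

Run:
```python
from h import *
from plant import *
s=state(); r=q2r(s["tool_rot"]); g=easel(36,13.3,14); t=tool(90.8,48,180.8); print(s["force"],s["position"],g-s["position"],(t*r.inv()).as_rotvec(degrees=True))
```

```text
[-0.07847188 -0.42127304 -0.16499319] [540.9666624  280.29134534  64.36447873] [ 0.43569426 -1.0811168  -8.24343652] [-0.27933244  0.4210599  -0.06194703]
```

Request:
carry_out(
  increments=[
    [[1,0.5,-1,-8,0,0,0],[1,0,0,0,0,0,0],[0,0,0,0,0,0,0],[0,0,0,0,0,0,0],[0,0,0,0,0,0,0],[0,0,0,0,0,0,0],[0,0,0,0,0,0,0]],
  ],
)

```text
time: 4.6
position: [542.9, 279.9, 58.1]
tool_rot: [-0.402, -0.008, 0.916, -0.0]
force: [-0.1, 0.7, -0.7]
grip_width: 12.1
finger_force: 0.0
```

Run:
```python
from h import *
from plant import *
s=state(); r=q2r(s["tool_rot"]); g=easel(36,13.3,14); t=tool(90.8,48,180.8); print(s["force"],s["position"],g-s["position"],(t*r.inv()).as_rotvec(degrees=True),s["finger_force"],s["grip_width"])
p=s["position"]; off=R.from_euler("z",YT+90,degrees=True)
tt=tool(YT+270); e=tray(-20,85,0)
plan(g,t,[(0,g+[15,0,30],t),(0,[580,200,150],tool(100,20,180.8)),(0,e+[0,0,130],tt),(0,e+[0,0,60],tt)])
```

```text
[-0.08646173  0.70885777 -0.68456964] [542.90048042 279.85708275  58.07370694] [-1.49812376 -0.64685421 -1.95266474] [-0.34969592  0.60429585 -0.08859725] 0.0 12.06679853681549
[[[0,15,0,30,0,0,0],[0,6,-20,16,1.4,-7,1.9],[0,6,-20,16,1.4,-7,1.9],[0,6,-19,16,1.4,-7,1.9],[0,5.6,-20.2,15.9,1.4,-6.9,2],[0,8,-35,-2,1.3,-1.9,7.3],[0,7,-34,-2,1.3,-1.9,7.3],[0,8,-35,-3,1.3,-1.9,7.3]]]
[[[0,7,-35,-2,1.3,-1.9,7.3],[0,8,-34,-2,1.3,-1.9,7.3],[0,7,-35,-2,1.3,-1.9,7.3],[0,8,-35,-3,1.3,-1.9,7.3],[0,7,-34,-2,1.3,-1.9,7.3],[0,7.9,-35,-2,1.6,-2.2,7.4],[0,0,0,-35,0,0,-0],[0,0,0,-35,0,0,-0]]]
16
```

Run:
```python
from h import *
from plant import *
print(state()["grip_width"])
c=get_calibration("wrist"); im,d=get_image("wrist"); np.savez("pics/wrist3.npz",im=im,d=d,K=c["K"],T=c["world_from_camera"])
print(c["world_from_camera"].round(3).tolist())
im2,d2=get_image("side"); c2=get_calibration("side"); np.savez("pics/side3.npz",im=im2,d=d2,K=c2["K"],T=c2["world_from_camera"])
cr=cv2.resize(im2[215:375,190:350],(480,480),interpolation=2)
cv2.imwrite("pics/w3.png",np.hstack([cv2.resize(im,(400,300)),cv2.resize(cr,(300,300))])[:,:,::-1])
```

```text
12.06679853681549
[[-0.015, 0.848, -0.53, 615.32], [1.0, 0.016, -0.002, 280.656], [0.006, -0.53, -0.848, 215.786], [0.0, 0.0, 0.0, 1.0]]
```

View pics/w3.png

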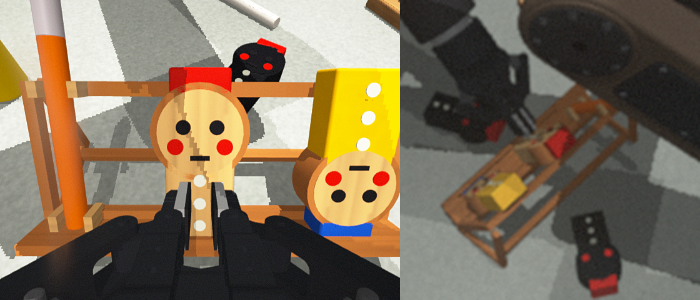

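Run:
```python
from h import *
im,d,K,T=load("wrist3"); P=cloud(d,K,T)
Q=R.from_euler("z",YE,degrees=True).inv().apply((P-eo).reshape(-1,3)).reshape(P.shape)
a=np.radians(48); S=np.stack([Q[...,0]*np.cos(a)+(Q[...,2]-20)*np.sin(a),Q[...,1],-Q[...,0]*np.sin(a)+(Q[...,2]-20)*np.cos(a)],-1)
for v in range(190,400,14): print(v,[tuple(S[v,u].round().astype(int)) for u in (280,290,296,320,344,350)],int(d[v,320]))
tcp=np.array([542.9,279.9,58.1]); q=R.from_euler("z",YE,degrees=True).inv().apply(tcp-eo); print(q[0]*np.cos(a)+(q[2]-20)*np.sin(a),q[1],-q[0]*np.sin(a)+(q[2]-20)*np.cos(a))
```

```text
190 [(np.int64(83), np.int64(27), np.int64(28)), (np.int64(83), np.int64(24), np.int64(28)), (np.int64(83), np.int64(22), np.int64(29)), (np.int64(83), np.int64(13), np.int64(28)), (np.int64(83), np.int64(4), np.int64(27)), (np.int64(83), np.int64(2), np.int64(27))] 148
204 [(np.int64(78), np.int64(28), np.int64(27)), (np.int64(78), np.int64(24), np.int64(29)), (np.int64(78), np.int64(22), np.int64(29)), (np.int64(78), np.int64(13), np.int64(27)), (np.int64(78), np.int64(4), np.int64(29)), (np.int64(78), np.int64(2), np.int64(28))] 150
218 [(np.int64(72), np.int64(28), np.int64(27)), (np.int64(73), np.int64(24), np.int64(27)), (np.int64(72), np.int64(22), np.int64(27)), (np.int64(73), np.int64(13), np.int64(27)), (np.int64(73), np.int64(4), np.int64(29)), (np.int64(73), np.int64(1), np.int64(27))] 151
232 [(np.int64(67), np.int64(28), np.int64(28)), (np.int64(67), np.int64(24), np.int64(28)), (np.int64(67), np.int64(22), np.int64(29)), (np.int64(67), np.int64(13), np.int64(27)), (np.int64(67), np.int64(4), np.int64(28)), (np.int64(68), np.int64(2), np.int64(30))] 153
246 [(np.int64(6
[... 2319 characters left out ...]
p.int64(28)), (np.int64(41), np.int64(6), np.int64(72)), (np.int64(44), np.int64(4), np.int64(77))] 167
372 [(np.int64(54), np.int64(21), np.int64(99)), (np.int64(46), np.int64(20), np.int64(87)), (np.int64(36), np.int64(20), np.int64(71)), (np.int64(7), np.int64(12), np.int64(28)), (np.int64(35), np.int64(5), np.int64(71)), (np.int64(40), np.int64(4), np.int64(78))] 169
386 [(np.int64(55), np.int64(21), np.int64(105)), (np.int64(38), np.int64(21), np.int64(81)), (np.int64(31), np.int64(20), np.int64(71)), (np.int64(3), np.int64(12), np.int64(32)), (np.int64(31), np.int64(5), np.int64(72)), (np.int64(37), np.int64(4), np.int64(79))] 166
36.46218672108413 12.631206143249356 16.444195659366738
```

Run:
```python
from h import *
a=np.radians(48)
def S_(P):
    Q=R.from_euler("z",YE,degrees=True).inv().apply((P-eo).reshape(-1,3)).reshape(P.shape)
    return np.stack([Q[...,0]*np.cos(a)+(Q[...,2]-20)*np.sin(a),Q[...,1],-Q[...,0]*np.sin(a)+(Q[...,2]-20)*np.cos(a)],-1)
for n in ("side3","wrist3"):
    im,d,K,T=load(n); S=S_(cloud(d,K,T)); dark=(im.max(-1)<75)&(d>0)
    m=dark&(abs(S[...,1]-13)<35)&(abs(S[...,0]-36)<25)&(S[...,2]>5)&(S[...,2]<120)
    q=S[m]; print(n,len(q))
    for lo in range(20,120,10):
        t=q[(q[:,2]>=lo)&(q[:,2]<lo+10)]
        if len(t): print(lo,len(t),t.min(0).round(),t.max(0).round())
im,d,K,T=load("wrist3")
print([ (v,int(d[v,300]),im[v,300].tolist()) for v in range(280,330,4)])
```

```text
side3 526
20 5 [15. 20. 28.] [27. 28. 30.]
30 9 [30.  4. 35.] [47. 17. 40.]
40 35 [32. -2. 41.] [53. 28. 50.]
50 38 [34. -5. 50.] [52. 30. 60.]
60 40 [29. -4. 60.] [54. 30. 70.]
70 55 [30. -7. 70.] [54. 38. 80.]
80 104 [ 27. -22.  80.] [55. 47. 90.]
90 100 [ 21. -22.  90.] [ 58.  48. 100.]
100 66 [ 24. -20. 100.] [ 60.  47. 110.]
110 74 [ 33. -15. 110.] [ 60.  38. 120.]
wrist3 30861
20 205 [58.  7. 27.] [61. 18. 30.]
30 76 [31.  5. 30.] [60. 29. 40.]
40 587 [27. -7. 40.] [48. 32. 50.]
50 757 [26. -7. 50.] [49. 32. 60.]
60 593 [26. -7. 60.] [49. 32. 70.]
70 2356 [ 25. -22.  70.] [51. 48. 80.]
80 6594 [ 26. -22.  80.] [52. 48. 90.]
90 5982 [ 26. -22.  90.] [ 55.  48. 100.]
100 4624 [ 27. -22. 100.] [ 56.  48. 110.]
110 9087 [ 46. -15. 110.] [ 56.  40. 120.]
[(280, 158, [226, 154, 75]), (284, 158, [224, 152, 75]), (288, 159, [230, 181, 108]), (292, 146, [114, 116, 115]), (296, 144, [63, 62, 60]), (300, 140, [32, 31, 32]), (304, 136, [24, 24, 23]), (308, 134, [19, 19, 20]), (312, 130, [35, 36, 35]), (316, 127, [31, 30, 35]), (320, 124, [31, 35, 30]), (324, 123, [32, 26, 31]), (328, 119, [22, 22, 21])]
```

Request:
carry_out(
  increments=[
    [[1,0,-0.5,0,0,0,0],[1,0,0,0,0,0,0],[1,0,0,0,0,0,0],[1,-10,0,-9,0,0,0],[1,-11,0,-10,0,0,0],[1,-10,0,-9,0,0,0],[1,0,0,0,0,0,0]],
  ],
)

```text
time: 5.4
position: [510.3, 279.2, 29.1]
tool_rot: [-0.403, -0.008, 0.915, -0.001]
force: [-0.6, -0.2, 0.6]
grip_width: 85.5
finger_force: 0.0
```

Request:
carry_out(
  increments=[
    [[0,0,0,0,0,0,0],[0,0,0,0,0,0,0],[0,0,0,0,0,0,0],[0,0,0,0,0,0,0],[0,0,0,0,0,0,0]],
  ],
)

```text
time: 5.9
position: [512.7, 279.4, 30.4]
tool_rot: [-0.401, -0.008, 0.916, -0.0]
force: [4.0, 0.6, 4.2]
grip_width: 43.4
finger_force: 61.7
```

```bash
cat >> h.py <<'E'
_a=np.radians(48)
def S_(P):
    P=np.asarray(P,float); Q=R.from_euler("z",YE,degrees=True).inv().apply((P-eo).reshape(-1,3)).reshape(P.shape)
    return np.stack([Q[...,0]*np.cos(_a)+(Q[...,2]-20)*np.sin(_a),Q[...,1],-Q[...,0]*np.sin(_a)+(Q[...,2]-20)*np.cos(_a)],-1)
def snap(n,k):
    from plant import get_image,get_calibration
    c=get_calibration(n); im,d=get_image(n); np.savez(f"pics/{n}{k}.npz",im=im,d=d,K=c["K"],T=c["world_from_camera"]); return im,d,c["K"],c["world_from_camera"]
E
python3 - <<'E'
from h import *
from plant import *
s=state(); r=q2r(s["tool_rot"]); print(s["force"],s["position"],S_(s["position"]),s["finger_force"],s["grip_width"],r.as_matrix()[:,2])
im,d,K,T=snap("wrist",4); S=S_(cloud(d,K,T))
dark=(im.max(-1)<75)&(d>0)&(abs(S[...,1]-13)<55)&(abs(S[...,0]-36)<12); q=S[dark]
for lo in range(-20,60,8):
    t=q[(q[:,2]>=lo)&(q[:,2]<lo+8)]
    if len(t): print(lo,len(t),t.min(0).round(),t.max(0).round())
print([(v,S[v,321].round(1)) for v in range(180,420,30)])
E
```

```text
[3.95732048 0.63741001 4.19531558] [512.69310385 279.37480687  30.42601503] [ 36.11170313  12.73459394 -24.52467447] 61.71271204948425 43.43892679937364 [-0.73499982 -0.00711178 -0.67803001]
-4 38 [ 43. -21.   2.] [44. 46.  4.]
4 273 [ 42. -23.   4.] [44. 48. 12.]
12 297 [ 42. -23.  12.] [47. 47. 20.]
20 425 [ 26. -23.  20.] [48. 47. 28.]
28 1310 [ 25. -27.  28.] [48. 52. 36.]
36 810 [ 40. -32.  36.] [48. 66. 44.]
44 7270 [ 24. -42.  44.] [48. 68. 52.]
52 4287 [ 24. -42.  52.] [48. 68. 60.]
[(180, array([91.6, 12.6, 27.6])), (210, array([83.5, 12.6, 27.3])), (240, array([75.2, 12.6, 27.5])), (270, array([67.1, 12.5, 29.3])), (300, array([57.2, 12.5, 27.4])), (330, array([48. , 12.4, 28.1])), (360, array([37.8, 12.4, 27.7])), (390, array([27.6, 12.3, 28.1]))]
```

```bash
cat >> h.py <<'E'
def easelpose(s,y,n,hatup):
    # doll frame rot: x along slope (hat), z = n
    x=np.array([np.cos(_a),0,np.sin(_a)])*(1 if hatup else -1); z=np.array([-np.sin(_a),0,np.cos(_a)])
    return easel(s,y,n),R.from_euler("z",YE,degrees=True)*R.from_matrix(np.stack([x,np.cross(z,x),z],1))
E
python3 - <<'E'
from h import *
from plant import *
s=state(); r=q2r(s["tool_rot"]); p=s["position"]
o,rd=easelpose(56,S_(p)[1],0,True)
rel=rd.inv()*r; off=rd.inv().apply(p-o); print(off)
gr=R.from_euler("z",YT,degrees=True)
G=gr*rel; gp=tray(0,85,16)+gr.apply(off); print(gp,G.as_matrix()[:,2])
np.savez("red.npz",off=off,rel=rel.as_quat())
mid=R.from_rotvec((G*r.inv()).as_rotvec()*.4)*r
plan(p,r,[(0,p+[6,0,30],r,20),(0,[545,170,140],mid),(0,gp+[0,0,110],G),(0,gp+[0,0,25],G,40)])
E
```

```text
[-1.99038523e+01  3.17140456e-14 -2.45156864e+01]
[ 647.89790528 -112.08894865   -8.51568638] [-1.60418302e-04  1.24977426e-02 -9.99921887e-01]
[[[0,3,0,15,0,0,0],[0,3,0,15,0,0,0],[0,5,-22,16,2.6,-3.2,5.7],[0,6,-22,16,2.6,-3.2,5.7],[0,5,-22,16,2.6,-3.2,5.7],[0,5,-21,16,2.6,-3.2,5.7],[0,5.3,-22.3,15.6,2.5,-3.3,5.6],[0,15,-40,-6,2.8,-3.4,6.1]]]
[[[0,14,-41,-5,2.8,-3.4,6.1],[0,15,-40,-6,2.8,-3.4,6.1],[0,15,-40,-5,2.8,-3.4,6.1],[0,14,-41,-6,2.8,-3.4,6.1],[0,15,-40,-5,2.8,-3.4,6.1],[0,14.9,-40.1,-5.5,2.6,-3.7,5.9],[0,0,0,-28,0,0,-0],[0,0,0,-29,0,0,-0]]]
[[[0,0,0,-28,0,0,-0]]]
17
```

Request:
carry_out(
  increments=[
    [[0,3,0,15,0,0,0],[0,3,0,15,0,0,0],[0,5,-22,16,2.6,-3.2,5.7],[0,6,-22,16,2.6,-3.2,5.7],[0,5,-22,16,2.6,-3.2,5.7],[0,5,-21,16,2.6,-3.2,5.7],[0,5.3,-22.3,15.6,2.5,-3.3,5.6],[0,15,-40,-6,2.8,-3.4,6.1]],
  ],
)

```text
time: 6.75
position: [561.2, 131.4, 138.2]
tool_rot: [-0.216, -0.335, 0.917, 0.002]
force: [1.1, -0.3, -0.7]
grip_width: 43.4
finger_force: 65.4
```

Request:
carry_out(
  increments=[
    [[0,14,-41,-5,2.8,-3.4,6.1],[0,15,-40,-6,2.8,-3.4,6.1],[0,15,-40,-5,2.8,-3.4,6.1],[0,14,-41,-6,2.8,-3.4,6.1],[0,15,-40,-5,2.8,-3.4,6.1],[0,14.9,-40.1,-5.5,2.6,-3.7,5.9],[0,0,0,-28,0,0,0],[0,0,0,-29,0,0,0]],
  ],
)

```text
time: 7.55
position: [648.0, -114.5, 46.4]
tool_rot: [0.005, -0.62, 0.785, 0.003]
force: [-0.2, 0.6, -0.8]
grip_width: 43.3
finger_force: 65.4
```

Request:
carry_out(
  increments=[
    [[0,0,0,-10,0,0,0],[0,0,0,0,0,0,0],[0,0,0,0,0,0,0],[0,0,0,0,0,0,0]],
  ],
)

```text
time: 7.95
position: [648.3, -111.6, 35.8]
tool_rot: [0.004, -0.622, 0.783, 0.003]
force: [-0.1, -0.2, -0.4]
grip_width: 43.3
finger_force: 65.4
```

Run:
```python
from h import *
from plant import *
s=state(); r=q2r(s["tool_rot"]); p=s["position"]; z=np.load("red.npz"); rel=R.from_quat(z["rel"])
gr=R.from_euler("z",YT,degrees=True); G=gr*rel; gp=tray(0,85,16)+gr.apply(z["off"])
print(p,s["grip_width"],s["finger_force"],gp-p,(G*r.inv()).as_rotvec(degrees=True))
im,d,K,T=snap("wrist",5)
# refine tray & held doll in tray frame
P=cloud(d,K,T); Q=R.from_euler("z",YT,degrees=True).inv().apply((P-to).reshape(-1,3)).reshape(P.shape)
hsv=cv2.cvtColor(im,cv2.COLOR_RGB2HSV); bl=((hsv[...,0]>105)&(hsv[...,0]<125)&(hsv[...,1]>120)&(d>0)&(Q[...,2]>26)&(Q[...,2]<40)).astype(np.uint8)
k,lab,st,cen=cv2.connectedComponentsWithStats(bl)
for i in range(1,k):
    if st[i,4]>40: q=Q[lab==i]; print(cen[i].round(),st[i,4],np.percentile(q,2,axis=0).round(1),np.percentile(q,98,axis=0).round(1))
rd=(hsv[...,0]<6)|(hsv[...,0]>174); rd=rd&(hsv[...,1]>170)&(d>0)&(abs(Q[...,1]-85)<40)&(Q[...,2]>40); q=Q[rd]; print("red",len(q),np.percentile(q,[2,50,98],axis=0).round(1))
cv2.imwrite("pics/wrist5.png",im[:,:,::-1])
```

```text
[ 648.31417838 -111.58056686   35.84466164] 43.255109639351936 65.40912866592407 [ -0.4162731   -0.50838179 -44.36034802] [ 0.15311968  0.0958538  -0.08215036]
[224. 129.] 1420 [ 34.3 120.1  27. ] [ 58.8 127.1  32.9]
[430. 128.] 2194 [34.2 35.7 27.5] [58.6 50.4 32.9]
[628. 137.] 1426 [ 33.7 -40.8  26.3] [ 58.  -34.   32.6]
[594. 361.] 3363 [-67.1 -56.7  26.6] [-45.6 -26.2  32.7]
red 8764 [[  4.8  67.4  89.3]
 [ 46.8  84.4  90.7]
 [ 53.8 102.8  92.2]]
```

View pics/wrist5.png

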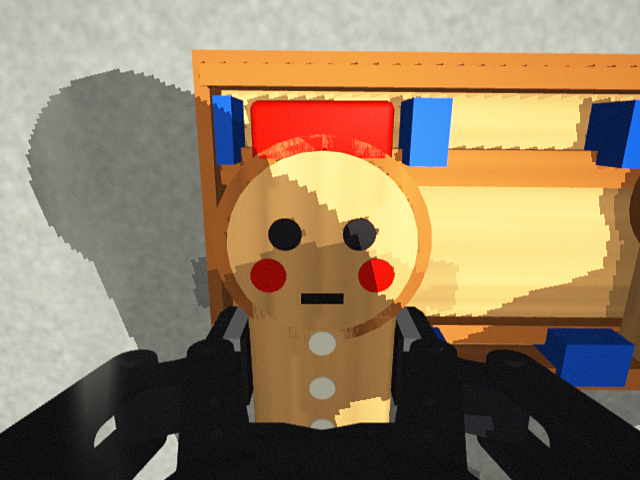

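Request:
carry_out(
  increments=[
    [[0,-0.6,-1.4,-15,0,0,0],[0,0,0,-14,0,0,0],[0,0,0,-8,0,0,0],[0,0,0,-4,0,0,0],[0,0,0,-2,0,0,0],[0,0,0,0,0,0,0]],
  ],
)

```text
time: 8.6
position: [646.0, -114.3, -8.0]
tool_rot: [0.002, -0.622, 0.783, 0.004]
force: [-6.0, -2.2, 12.7]
grip_width: 43.2
finger_force: 68.1
```

Request:
carry_out(
  increments=[
    [[0.7,0,0,0,0,0,0],[0.7,0,0,0,0,0,0],[0.7,0,0,0,0,0,0],[0.7,0,0,20,0,0,0],[0.7,0,0,40,0,0,0],[0.7,0,0,45,0,0,0]],
  ],
)

```text
time: 9.2
position: [645.3, -113.5, 95.2]
tool_rot: [0.001, -0.621, 0.783, 0.005]
force: [1.9, -0.1, -0.7]
grip_width: 59.2
finger_force: 0.0
```

Run:
```python
from h import *
from plant import *
im,d,K,T=load("wrist1"); P=cloud(d,K,T); S=S_(P)
m=(d>0)&(S[...,1]<-122)&(S[...,1]>-140)&(P[...,2]>15); q=S[m]
for lo in range(-10,130,10):
    t=q[(q[:,0]>=lo)&(q[:,0]<lo+10)]
    if len(t): print(lo,len(t),"y",t[:,1].min().round(1),t[:,1].max().round(1),"n",t[:,2].min().round(),t[:,2].max().round())
s=state(); r=q2r(s["tool_rot"]); p=s["position"]; print(p)
im,d,K,T=snap("wrist",6); P=cloud(d,K,T); Q=R.from_euler("z",YT,degrees=True).inv().apply((P-to).reshape(-1,3)).reshape(P.shape)
hsv=cv2.cvtColor(im,cv2.COLOR_RGB2HSV); rd=((hsv[...,0]<6)|(hsv[...,0]>174))&(hsv[...,1]>170)&(d>0)&(abs(Q[...,1]-85)<40)&(Q[...,2]>20); q=Q[rd&(Q[...,0]>35)]; print("red",len(q),np.percentile(q,[2,50,98],axis=0).round(1))
cv2.imwrite("pics/wrist6.png",im[:,:,::-1])
t=tool(-89.2,48,180.8); tz=t.as_matrix()[:,2]; g=easel(76,-85.8,-25); print(g)
mid=tool(-135,15,180)
plan(p,r,[(.75,[600,60,170],mid),(.75,g-tz*90,t)])
```

```text
-10 56 y -136.4 -122.3 n 13.0 34.0
0 95 y -136.1 -122.0 n 13.0 34.0
40 1 y -126.6 -126.6 n -60.0 -60.0
50 49 y -134.6 -126.6 n -67.0 -51.0
60 47 y -128.5 -126.3 n -61.0 -43.0
70 67 y -135.8 -126.3 n -53.0 -0.0
80 96 y -136.2 -126.0 n -44.0 1.0
90 126 y -135.8 -122.7 n -34.0 0.0
100 186 y -136.3 -122.1 n -27.0 1.0
[ 645.25374818 -113.46290589   95.24258344]
red 1365 [[ 46.5  66.8  42. ]
 [ 53.1  84.1  43.5]
 [ 57.5 101.2  44.9]]
[484.27626621 377.52220682  59.75074158]
[[[0.75,-6,22,9,0.9,1.6,7.2],[0.75,-5,21,10,0.9,1.6,7.2],[0.75,-6,22,9,0.9,1.6,7.2],[0.75,-6,22,9,0.9,1.6,7.2],[0.75,-5,21,10,0.9,1.6,7.2],[0.75,-6,22,9,0.9,1.6,7.2],[0.75,-6,22,9,0.9,1.6,7.2],[0.75,-5.3,21.5,9.8,0.8,1.9,7.5]]]
[[[0.75,-6,40,-6,3,3.9,5],[0.75,-6,40,-7,3,3.9,5],[0.75,-6,39,-6,3,3.9,5],[0.75,-6,40,-6,3,3.9,5],[0.75,-7,40,-6,3,3.9,5],[0.75,-6,40,-7,3,3.9,5],[0.75,-6,40,-6,3,3.9,5],[0.75,-5.8,39.4,-6.1,2.5,4.1,4.8]]]
16
```

Request:
carry_out(
  increments=[
    [[0.75,-6,22,9,0.9,1.6,7.2],[0.75,-5,21,10,0.9,1.6,7.2],[0.75,-6,22,9,0.9,1.6,7.2],[0.75,-6,22,9,0.9,1.6,7.2],[0.75,-5,21,10,0.9,1.6,7.2],[0.75,-6,22,9,0.9,1.6,7.2],[0.75,-6,22,9,0.9,1.6,7.2],[0.75,-5.3,21.5,9.8,0.8,1.9,7.5]],
  ],
)

```text
time: 10.05
position: [600.8, 60.8, 170.8]
tool_rot: [0.048, 0.917, -0.377, -0.121]
force: [-0.5, -0.1, -0.6]
grip_width: 64.1
finger_force: 0.0
```

Request:
carry_out(
  increments=[
    [[0.75,-6,40,-6,3,3.9,5],[0.75,-6,40,-7,3,3.9,5],[0.75,-6,39,-6,3,3.9,5],[0.75,-6,40,-6,3,3.9,5],[0.75,-7,40,-6,3,3.9,5],[0.75,-6,40,-7,3,3.9,5],[0.75,-6,40,-6,3,3.9,5],[0.75,-5.8,39.4,-6.1,2.5,4.1,4.8]],
  ],
)

```text
time: 10.85
position: [552.2, 379.6, 119.9]
tool_rot: [0.001, 0.913, 0.008, -0.408]
force: [1.6, -0.1, 0.5]
grip_width: 64.2
finger_force: 0.0
```

Request:
carry_out(
  increments=[
    [[0.75,0,0,0,0,0,0],[0.75,0,0,0,0,0,0],[0.75,0,0,0,0,0,0]],
  ],
)

```text
time: 11.15
position: [552.7, 378.0, 120.5]
tool_rot: [0.001, 0.913, 0.006, -0.407]
force: [-0.8, 0.6, 1.0]
grip_width: 63.7
finger_force: 0.0
```

Run:
```python
from h import *
from plant import *
s=state(); r=q2r(s["tool_rot"]); p=s["position"]
t=tool(-89.2,48,180.8); g=easel(76,-85.8,-25); print(s["q"],S_(p),g-p,(t*r.inv()).as_rotvec(degrees=True))
im,d,K,T=snap("wrist",7); S=S_(cloud(d,K,T)); hsv=cv2.cvtColor(im,cv2.COLOR_RGB2HSV)
ye=(hsv[...,0]>22)&(hsv[...,0]<34)&(hsv[...,1]>170)&(d>0)&(abs(S[...,2]-28)<3)
q=S[ye]; print(len(q),np.percentile(q,[1,50,99],axis=0).round(1))
```

```text
[ 0.60767964  0.91131825  0.7013593  -0.49142199 -2.05044119  0.90356255] [ 75.36186101 -85.30175263  66.47397565] [-68.40569873  -0.45688987 -60.73380711] [-0.1073628  -0.02522931  0.15703625]
6056 [[  61.3 -107.2   25.4]
 [  87.1  -86.    26.9]
 [ 110.4  -65.    28.3]]
```

Request:
carry_out(
  increments=[
    [[0.75,-16,0,-14,0,0,0],[0.75,-16,-0.2,-14,0,0,0],[0.75,-16,0,-14,0,0,0],[0.75,-12,0,-11,0,0,0],[0.75,-8.4,0,-7.5,0,0,0],[0.75,0,0,0,0,0,0],[0.75,0,0,0,0,0,0]],
  ],
)

```text
time: 11.9
position: [484.8, 377.9, 61.5]
tool_rot: [0.001, 0.914, 0.006, -0.406]
force: [-0.5, -1.0, -0.4]
grip_width: 63.7
finger_force: 0.0
```

Request:
carry_out(
  increments=[
    [[0,0,0,0,0,0,0],[0,0,0,0,0,0,0],[0,0,0,0,0,0,0],[0,0,0,0,0,0,0],[0,0,0,0,0,0,0]],
  ],
)

```text
time: 12.4
position: [485.1, 378.1, 61.0]
tool_rot: [0.001, 0.914, 0.006, -0.406]
force: [3.6, -0.2, 6.0]
grip_width: 42.9
finger_force: 61.5
```

Run:
```python
from h import *
from plant import *
s=state(); r=q2r(s["tool_rot"]); p=s["position"]; print(p,S_(p),s["grip_width"],s["finger_force"],s["force"])
o,rd=easelpose(56,S_(p)[1],0,False)
rel=rd.inv()*r; off=rd.inv().apply(p-o); print(off)
gr=R.from_euler("z",YT,degrees=True)
G=gr*rel; gp=tray(1,0,16)+gr.apply(off); print(gp,G.as_matrix())
np.savez("blue.npz",off=off,rel=rel.as_quat())
# rotate via yaw decreasing
mid=R.from_rotvec((G*r.inv()).as_rotvec()*.45)*r; print((G*r.inv()).as_rotvec(degrees=True))
plan(p,r,[(0,p+[6,0,30],r,20),(0,[545,180,160],mid),(0,gp+[0,0,110],G),(0,gp+[0,0,40],G,40)])
```

```text
[485.1262729  378.11894923  61.0494354 ] [ 76.39083246 -86.38481629 -23.49319596] 42.87611603289485 61.495245695114136 [ 3.62430818 -0.22688496  5.96214796]
[-2.03908325e+01 -1.21541600e-14 -2.34931960e+01]
[565.12669994 -92.74493778  -7.49319596] [[-0.23258092 -0.97257082  0.00348073]
 [-0.97257651  0.23257554 -0.00188315]
 [ 0.00102196 -0.00382326 -0.99999217]]
[-42.88913006 -34.29926477 -97.39678362]
[[[0,3,0,15,0,0,0],[0,3,0,15,0,0,0],[0,8,-28,10,-2.8,-2.2,-6.3],[0,7,-29,10,-2.8,-2.2,-6.3],[0,8,-28,10,-2.8,-2.2,-6.3],[0,8,-28,9,-2.8,-2.2,-6.3],[0,7,-29,10,-2.8,-2.2,-6.3],[0,8,-28,10,-2.8,-2.2,-6.3]]]
[[[0,7.9,-28.1,10,-2.6,-2.3,-6],[0,3,-34,-7,-2.9,-2.4,-6.7],[0,2,-34,-7,-2.9,-2.4,-6.7],[0,3,-34,-8,-2.9,-2.4,-6.7],[0,2,-34,-7,-2.9,-2.4,-6.7],[0,3,-34,-7,-2.9,-2.4,-6.7],[0,2,-35,-7,-2.9,-2.4,-6.7],[0,3,-34,-7,-2.9,-2.4,-6.7]]]
[[[0,2.1,-33.8,-7.5,-3.1,-2,-6.8],[0,0,0,-35,0,0,0],[0,0,0,-35,0,0,0]]]
19
```

Request:
carry_out(
  increments=[
    [[0,3,0,15,0,0,0],[0,3,0,15,0,0,0],[0,8,-28,10,-2.8,-2.2,-6.3],[0,7,-29,10,-2.8,-2.2,-6.3],[0,8,-28,10,-2.8,-2.2,-6.3],[0,8,-28,9,-2.8,-2.2,-6.3],[0,7,-29,10,-2.8,-2.2,-6.3],[0,8,-28,10,-2.8,-2.2,-6.3]],
  ],
)

```text
time: 13.2
position: [536.7, 206.7, 151.1]
tool_rot: [0.001, 0.896, -0.35, -0.275]
force: [0.8, -0.5, -0.3]
grip_width: 43.3
finger_force: 63.1
```

Request:
carry_out(
  increments=[
    [[0,7.9,-28.1,10,-2.6,-2.3,-6],[0,3,-34,-7,-2.9,-2.4,-6.7],[0,2,-34,-7,-2.9,-2.4,-6.7],[0,3,-34,-8,-2.9,-2.4,-6.7],[0,2,-34,-7,-2.9,-2.4,-6.7],[0,3,-34,-7,-2.9,-2.4,-6.7],[0,2,-35,-7,-2.9,-2.4,-6.7],[0,3,-34,-7,-2.9,-2.4,-6.7]],
  ],
)

```text
time: 14.0
position: [562.4, -60.3, 110.9]
tool_rot: [0.006, -0.662, 0.749, 0.029]
force: [0.2, -0.2, -1.9]
grip_width: 43.2
finger_force: 63.1
```

Request:
carry_out(
  increments=[
    [[0,2.1,-33.8,-7.5,-3.1,-2,-6.8],[0,0,0,-35,0,0,0],[0,0,0,-35,0,0,0],[0,0,0,0,0,0,0],[0,0,0,0,0,0,0],[0,0,0,0,0,0,0]],
  ],
)

```text
time: 14.6
position: [565.7, -92.5, 34.0]
tool_rot: [0.003, -0.619, 0.785, -0.002]
force: [0.1, 0.0, -0.1]
grip_width: 43.1
finger_force: 63.0
```

Run:
```python
from h import *
from plant import *
s=state(); r=q2r(s["tool_rot"]); p=s["position"]; z=np.load("blue.npz"); rel=R.from_quat(z["rel"])
gr=R.from_euler("z",YT,degrees=True); G=gr*rel; gp=tray(1,0,16)+gr.apply(z["off"])
print(s["q"],s["grip_width"],s["finger_force"],gp-p,(G*r.inv()).as_rotvec(degrees=True))
im,d,K,T=snap("wrist",8); P=cloud(d,K,T); Q=R.from_euler("z",YT,degrees=True).inv().apply((P-to).reshape(-1,3)).reshape(P.shape)
hsv=cv2.cvtColor(im,cv2.COLOR_RGB2HSV)
f=(d>0)&(abs(Q[...,1])<35)&(abs(Q[...,2]-84)<6)&(Q[...,0]>0)
for lo in range(0,70,8):
    q=Q[f&(Q[...,0]>=lo)&(Q[...,0]<lo+8)]
    if len(q): print(lo,q[:,1].min().round(1),q[:,1].max().round(1),np.median(q[:,2]).round(1),q[:,0].max().round(1))
bl=((hsv[...,0]>105)&(hsv[...,0]<125)&(hsv[...,1]>120)&(d>0)&(Q[...,2]>26)&(Q[...,2]<40)).astype(np.uint8)
k,lab,st,cen=cv2.connectedComponentsWithStats(bl)
for i in range(1,k):
    if st[i,4]>40: q=Q[lab==i]; print(cen[i].round(),st[i,4],np.percentile(q,2,axis=0).round(1),np.percentile(q,98,axis=0).round(1))
```

```text
[ 0.18021138  0.36816759 -0.43941338  0.00207294 -0.75629822 -0.41710478] 43.12822316744478 63.0014169216156 [ -0.58386216  -0.28787672 -41.45831417] [-0.09895764  0.20518095  0.03755205]
0 -28.8 27.3 84.8 8.0
8 -30.5 29.1 84.7 16.0
16 -30.6 29.4 84.4 24.0
24 -29.8 28.6 84.2 32.0
32 -26.6 25.5 83.9 40.0
40 -20.5 19.1 83.3 47.9
48 -18.8 17.2 82.9 55.9
[581.  21.] 1322 [  82.7 -112.4   26.2] [ 92.  -84.3  39.6]
[ 11. 135.] 1546 [ 34.3 119.4  26.3] [ 58.7 126.5  32.9]
[213. 133.] 2842 [33.9 35.2 27.6] [58.6 49.8 32.9]
[429. 133.] 2725 [ 33.9 -49.4  27.7] [ 58.5 -34.6  32.9]
[631. 138.] 1191 [  33.4 -124.4   26.3] [  58.1 -118.9   32.7]
[ 59. 362.] 1489 [-66.4 113.   27.1] [-45.1 127.3  32.9]
[586. 365.] 1418 [ -67.2 -126.2   27.4] [ -45.7 -112.8   32.7]
```

Request:
carry_out(
  increments=[
    [[0,0.3,-0.5,-14,-1.9,0.5,0],[0,0,0,-12,0,0,0],[0,0,0,-8,0,0,0],[0,0,0,-4,0,0,0],[0,0,0,-2,0,0,0],[0,0,0,0,0,0,0]],
  ],
)

```text
time: 15.25
position: [564.5, -93.4, -7.1]
tool_rot: [-0.012, -0.619, 0.785, -0.012]
force: [-2.4, 0.3, 8.9]
grip_width: 42.9
finger_force: 64.5
```

Request:
carry_out(
  increments=[
    [[0.68,0,0,0,0,0,0],[0.68,0,0,0,0,0,0],[0.68,0,0,0,0,0,0],[0.68,0,0,20,0,0,0],[0.68,0,0,40,0,0,0],[0.68,0,0,45,0,0,0],[0.68,0,0,45,0,0,0],[0.45,0,0,0,0,0,0]],
  ],
)

```text
time: 16.05
position: [568.3, -93.1, 148.6]
tool_rot: [-0.008, -0.619, 0.785, -0.015]
force: [1.1, -0.3, -0.3]
grip_width: 44.9
finger_force: 0.0
```

Run:
```python
from h import *
from plant import *
s=state(); r=q2r(s["tool_rot"]); p=s["position"]; print(p)
im,d,K,T=snap("wrist",9); P=cloud(d,K,T); Q=R.from_euler("z",YT,degrees=True).inv().apply((P-to).reshape(-1,3)).reshape(P.shape)
for c in (0,85):
    f=(d>0)&(abs(Q[...,1]-c)<36)&(abs(Q[...,2]-44)<5)
    for lo in range(-60,60,20):
        q=Q[f&(Q[...,0]>=lo)&(Q[...,0]<lo+20)]
        if len(q)>20: print(c,lo,"y",np.percentile(q[:,1],[1,99]).round(1),"z",np.median(q[:,2]).round(1),"x",q[:,0].min().round(1),q[:,0].max().round(1))
cv2.imwrite("pics/wrist9.png",im[:,:,::-1])
t=tool(90.8); g=easel(142,105.75,8)+[0,0,-41]; print(g)
plan(p,r,[(.45,[500,60,230],tool(130)),(.45,g+[0,0,120],t),(.45,g+[0,0,50],t,40)])
```

```text
[568.26458078 -93.11453951 148.58743393]
0 -60 y [-22.5  20.5] z 43.6 x -56.7 -40.1
0 -40 y [-22.3  20.4] z 43.6 x -40.0 -20.0
0 -20 y [-22.5  20.9] z 43.8 x -20.0 -0.0
0 0 y [-29.7  27.5] z 44.3 x 0.0 20.0
0 20 y [-28.7  26.7] z 44.2 x 20.0 39.7
0 40 y [-18.7  16.1] z 43.5 x 40.3 55.3
85 -60 y [ 61.2 103.9] z 43.7 x -52.9 -40.0
85 -40 y [ 61.3 104.2] z 43.7 x -40.0 -20.0
85 -20 y [ 61.4 104.5] z 43.8 x -20.0 -0.0
85 0 y [ 54.7 111.7] z 44.3 x 0.0 20.0
85 20 y [ 54.8 111.9] z 44.2 x 20.0 39.7
85 40 y [ 64.  102.6] z 43.7 x 40.3 58.4
[467.31379539 185.71667731  89.87961007]
[[[0.45,-14,31,16,0.4,-0.1,-7.3],[0.45,-13,30,17,0.4,-0.1,-7.3],[0.45,-14,31,16,0.4,-0.1,-7.3],[0.45,-14,30,16,0.4,-0.1,-7.3],[0.45,-13.3,31.1,16.4,0.4,0.1,-7.3],[0.45,-7,25,-4,0,0,-7.8],[0.45,-6,25,-4,0,0,-7.8],[0.45,-7,25,-4,0,0,-7.8]]]
[[[0.45,-6,26,-4,0,0,-7.8],[0.45,-6.7,24.7,-4.1,0,0,-8],[0.45,0,0,-35,0,0,-0],[0.45,0,0,-35,0,0,-0]]]
12
```

View pics/wrist9.png

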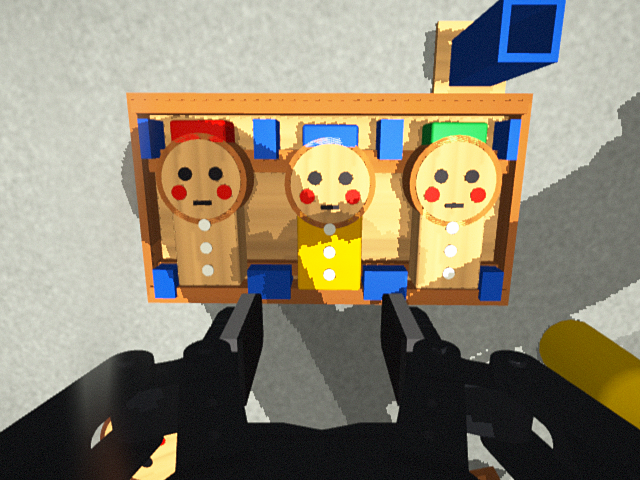

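Request:
carry_out(
  increments=[
    [[0.45,-14,31,16,0.4,-0.1,-7.3],[0.45,-13,30,17,0.4,-0.1,-7.3],[0.45,-14,31,16,0.4,-0.1,-7.3],[0.45,-14,30,16,0.4,-0.1,-7.3],[0.45,-13.3,31.1,16.4,0.4,0.1,-7.3],[0.45,-7,25,-4,0,0,-7.8],[0.45,-6,25,-4,0,0,-7.8],[0.45,-7,25,-4,0,0,-7.8]],
  ],
)

```text
time: 16.9
position: [475.1, 135.8, 210.2]
tool_rot: [-0.002, -0.142, 0.99, 0.005]
force: [1.2, -0.1, 0.6]
grip_width: 38.6
finger_force: 0.0
```

Request:
carry_out(
  increments=[
    [[0.45,-6,26,-4,0,0,-7.8],[0.45,-6.7,24.7,-4.1,0,0,-8],[0.45,0,0,-25,0,0,0],[0.45,0,0,0,0,0,0],[0.45,0,0,0,0,0,0],[0.45,0,0,0,0,0,0]],
  ],
)

```text
time: 17.5
position: [463.7, 185.3, 178.6]
tool_rot: [-0.001, -0.007, 1.0, 0.005]
force: [0.4, -0.3, 0.2]
grip_width: 38.0
finger_force: 0.0
```

Run:
```python
from h import *
from plant import *
im,d,K,T=load("wrist9"); P=cloud(d,K,T); hsv=cv2.cvtColor(im,cv2.COLOR_RGB2HSV)
m=(hsv[...,0]>100)&(hsv[...,0]<128)&(hsv[...,1]>120)&(d>0)&(abs(P[...,2]-91)<3); Q=R.from_euler("z",YT,degrees=True).inv().apply(P[m]-to); print("well tray xy",np.percentile(Q,[1,99],axis=0).round(1), cv2.minAreaRect(P[m][:,:2].astype(np.float32)))
s=state(); r=q2r(s["tool_rot"]); p=s["position"]; g=easel(142,105.75,8)+[0,0,-41]; print(p,g-p,(tool(90.8)*r.inv()).as_rotvec(degrees=True))
im,d,K,T=snap("wrist",10); S=S_(cloud(d,K,T)); 
m=(d>0)&(abs(S[...,1]-105.75)<14)&(S[...,0]>108)&(S[...,2]>-2)&(S[...,2]<25); q=S[m]
for lo in range(108,196,8):
    t=q[(q[:,0]>=lo)&(q[:,0]<lo+8)]
    if len(t)>10: print(lo,len(t),"y",np.percentile(t[:,1],[2,98]).round(1),"n",np.percentile(t[:,2],[2,50,98]).round(1),t[:,0].max().round(1))
```

```text
well tray xy [[  82.9 -114.8   88.1]
 [ 110.8  -84.5   92. ]] ((440.92230224609375, -182.52569580078125), (28.76904296875, 31.20900535583496), 75.93144989013672)
[463.69422944 185.33838092 178.61004327] [  3.61956596   0.37829639 -88.73043321] [-0.56795702 -0.12415439  0.00712692]
108 103 y [ 97.2 112.3] n [ 8.6 14.2 15.4] 116.0
116 119 y [ 97.4 112.1] n [ 8.8 14.1 15.3] 124.0
124 118 y [ 97.6 112. ] n [ 8.6 14.1 15.4] 132.0
132 142 y [ 97.3 112.3] n [ 9.4 14.2 15.5] 140.0
140 156 y [ 97.3 112.1] n [ 9.9 14.3 15.4] 148.0
148 181 y [ 97.3 112.2] n [ 9.  14.2 15.4] 156.0
156 155 y [ 97.7 111.9] n [10.9 14.6 15.7] 163.9
164 318 y [ 96.6 113.1] n [ 4.8 14.2 16. ] 172.0
172 414 y [ 97.5 111.9] n [ 5.4 12.4 14.8] 180.0
180 312 y [ 99.5 109.6] n [ 5.9 10.7 12.6] 188.0
188 187 y [101.5 107.7] n [ 4.5  8.  10.8] 191.8
```

Request:
carry_out(
  increments=[
    [[0.45,1.8,0.7,-20,0.5,0.1,0],[0.45,1.8,0.7,-20,0,0,0],[0.45,0,0,-20,0,0,0],[0.45,0,0,-18,0,0,0],[0.45,0,0,-10,0,0,0],[0.45,0,0,0,0,0,0],[0.45,0,0,0,0,0,0]],
  ],
)

```text
time: 18.25
position: [467.4, 187.1, 90.8]
tool_rot: [-0.002, -0.007, 1.0, 0.01]
force: [0.2, 0.7, -0.2]
grip_width: 38.4
finger_force: 0.0
```

Request:
carry_out(
  increments=[
    [[0,0,0,0,0,0,0],[0,0,0,0,0,0,0],[0,0,0,0,0,0,0],[0,0,0,0,0,0,0],[0,0,0,0,0,0,0]],
  ],
)

```text
time: 18.75
position: [467.3, 187.3, 91.0]
tool_rot: [-0.002, -0.007, 1.0, 0.01]
force: [-2.2, -0.7, 6.2]
grip_width: 14.5
finger_force: 58.2
```

Run:
```python
from h import *
from plant import *
s=state(); r=q2r(s["tool_rot"]); p=s["position"]; print(p,S_(p+[0,0,41]),s["grip_width"],s["finger_force"],s["force"])
# brush frame: origin foot s=0,n=7.5; z up slope
o=easel(0,S_(p)[1],7.5); zb=easel(1,0,0)-easel(0,0,0)
yb=R.from_euler("z",YE,degrees=True).apply([0,1,0]); rb=R.from_matrix(np.stack([np.cross(yb,zb),yb,zb],1))
rel=rb.inv()*r; off=rb.inv().apply(p-o); print(off,rel.as_matrix().round(2))
np.savez("brush.npz",off=off,rel=rel.as_quat())
gr=R.from_euler("z",YE-20,degrees=True); G=gr*rel
f=lambda z: np.array([440.9,-182.5,z])+gr.apply(off)
print(G.as_matrix()[:,2], f(6), (G*r.inv()).as_rotvec(degrees=True))
plan(p,r,[(0,p+[0,0,60],r,25),(0,[510,40,220],R.from_rotvec((G*r.inv()).as_rotvec()*.5)*r),(0,f(125),G)])
```

```text
[467.27840325 187.28464766  90.97718479] [142.82468784 104.18168834   8.72439105] 14.539180466791302 58.15449852263555 [-2.21349185 -0.70953108  6.22430859]
[ 2.62099638e+01 -1.22143446e-12  1.12355750e+02] [[ 0.74 -0.01  0.67]
 [ 0.   -1.   -0.02]
 [ 0.67  0.01 -0.74]]
[-0.62743667  0.23903066 -0.7410719 ] [ 416.14792952 -173.88041709  118.35574999] [  6.74796656  41.66320379 -19.09274454]
[[[0,0,0,20,0,0,0],[0,0,0,20,0,0,0],[0,0,0,20,0,0,0],[0,11,-37,17,0.8,5.2,-2.4],[0,10,-37,18,0.8,5.2,-2.4],[0,11,-36,17,0.8,5.2,-2.4],[0,10.7,-37.3,17,1,5.2,-2.4],[0,-16,-36,3,0.6,3.5,-1.6]]]
[[[0,-15,-35,3,0.6,3.5,-1.6],[0,-16,-36,3,0.6,3.5,-1.6],[0,-16,-36,3,0.6,3.5,-1.6],[0,-15,-35,2,0.6,3.5,-1.6],[0,-15.8,-35.9,3.4,0.4,3.4,-1.5]]]
13
```

Request:
carry_out(
  increments=[
    [[0,0,0,20,0,0,0],[0,0,0,20,0,0,0],[0,0,0,20,0,0,0],[0,11,-37,17,0.8,5.2,-2.4],[0,10,-37,18,0.8,5.2,-2.4],[0,11,-36,17,0.8,5.2,-2.4],[0,10.7,-37.3,17,1,5.2,-2.4],[0,-16,-36,3,0.6,3.5,-1.6]],
  ],
)

```text
time: 19.55
position: [496.7, 1.9, 222.7]
tool_rot: [-0.211, 0.093, 0.972, 0.046]
force: [0.3, 0.0, -1.6]
grip_width: 14.5
finger_force: 58.4
```

Request:
carry_out(
  increments=[
    [[0,-15,-35,3,0.6,3.5,-1.6],[0,-16,-36,3,0.6,3.5,-1.6],[0,-16,-36,3,0.6,3.5,-1.6],[0,-15,-35,2,0.6,3.5,-1.6],[0,-15.8,-35.9,3.4,0.4,3.4,-1.5],[0,0,0,0,0,0,0],[0,0,0,0,0,0,0],[0,0,0,0,0,0,0]],
  ],
)

```text
time: 20.35
position: [416.1, -173.8, 236.4]
tool_rot: [-0.354, 0.159, 0.919, 0.069]
force: [0.4, 0.9, -0.4]
grip_width: 14.6
finger_force: 58.6
```

Run:
```python
from h import *
from plant import *
s=state(); r=q2r(s["tool_rot"]); p=s["position"]; z=np.load("brush.npz"); rel=R.from_quat(z["rel"])
gr=R.from_euler("z",YE-20,degrees=True); G=gr*rel; f=np.array([440.9,-182.5,125])+gr.apply(z["off"])
print(p,f-p,(G*r.inv()).as_rotvec(degrees=True),s["grip_width"],s["q"])
for n in ("wrist","side","top"):
    im,d,K,T=snap(n,11); P=cloud(d,K,T); hsv=cv2.cvtColor(im,cv2.COLOR_RGB2HSV)
    m=(d>0)&(hsv[...,0]<16)&(hsv[...,1]>200)&(hsv[...,2]>90)&(np.hypot(P[...,0]-441,P[...,1]+183)<40)&(P[...,2]>100); q=P[m]; print(n,len(q))
    if len(q)>20:
        c=q.mean(0); 
        for lo in range(100,280,20):
            t=q[(q[:,2]>=lo)&(q[:,2]<lo+20)]
            if len(t)>3: print(lo,len(t),((np.percentile(t,3,axis=0)+np.percentile(t,97,axis=0))/2).round(1),t.mean(0).round(1))
    wm=(hsv[...,0]>100)&(hsv[...,0]<128)&(hsv[...,1]>120)&(d>0)&(abs(P[...,2]-91)<5)&(np.hypot(P[...,0]-441,P[...,1]+183)<40)
    if wm.sum()>20: print(" well",cv2.minAreaRect(P[wm][:,:2].astype(np.float32)))
    if n=="side": cv2.imwrite("pics/side11.png",cv2.resize(im[100:300,300:520],None,fx=3,fy=3)[:,:,::-1])
```

```text
[ 416.064804   -173.79540952  236.42377992] [ 0.08312552 -0.08500757  0.93197008] [-0.01787715 -0.05781536 -0.01738347] 14.56282584144435 [-0.11610247  0.47126431  0.07752857 -0.17457433 -1.89422504 -1.79024025]
wrist 926
120 48 [ 445.8 -183.1  132.2] [ 447.1 -183.8  132.7]
140 77 [ 445.6 -183.   150.2] [ 446.9 -183.8  150.4]
160 100 [ 445.5 -183.1  169.9] [ 446.8 -183.9  170.2]
180 131 [ 445.4 -183.3  189.9] [ 446.7 -184.3  190.5]
200 171 [ 445.4 -183.4  210.2] [ 446.7 -184.3  210.4]
220 247 [ 445.3 -183.6  230.3] [ 446.6 -184.4  230.7]
240 152 [ 445.3 -183.9  245.5] [ 446.7 -184.5  245.5]
 well ((440.998779296875, -183.53424072265625), (29.672189712524414, 29.43670654296875), 76.0180435180664)
side 0
 well ((442.780517578125, -172.40365600585938), (13.318209648132324, 33.19171142578125), 47.287193298339844)
top 0
```

View pics/side11.png

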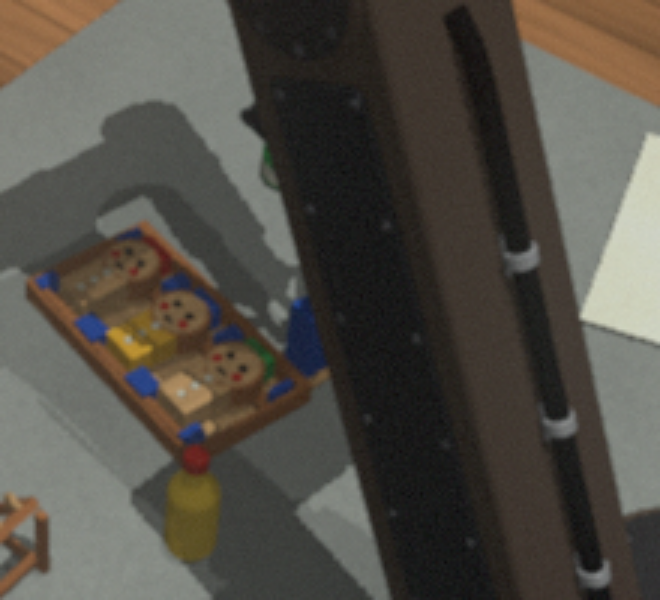

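Run:
```python
from h import *
from scipy.optimize import least_squares
im,d,K,T=load("wrist11"); P=cloud(d,K,T); hsv=cv2.cvtColor(im,cv2.COLOR_RGB2HSV)
m=(d>0)&(hsv[...,0]<16)&(hsv[...,1]>200)&(hsv[...,2]>60)&(np.hypot(P[...,0]-441,P[...,1]+183)<40)&(P[...,2]>118)&(P[...,2]<255); q=P[m]
f=lambda x: np.hypot(q[:,0]-x[0]-x[2]*(q[:,2]-100),q[:,1]-x[1]-x[3]*(q[:,2]-100))-8
s=least_squares(f,[441,-183,0,0],loss="soft_l1"); print("axis at z100",s.x[:2],np.degrees(s.x[2:]),np.abs(s.fun).mean(),"zmin",q[:,2].min(), np.percentile(q[:,2],1))
for v in range(0,1): pass
mm=(d>0)&(np.hypot(P[...,0]-441,P[...,1]+183)<14)&(P[...,2]>100)&(P[...,2]<130); print("lowest brush z",P[mm][:,2].min() if mm.any() else None, np.sort(P[mm][:,2])[:10].round(1))
wm=(hsv[...,0]>100)&(hsv[...,0]<128)&(hsv[...,1]>120)&(d>0)&(abs(P[...,2]-91)<4)&(np.hypot(P[...,0]-441,P[...,1]+183)<40)
print(np.percentile(R.from_euler("z",YT,degrees=True).inv().apply(P[wm]-to),[1,99],axis=0))
print(T[:3,3])
```

```text
axis at z100 [ 440.62692391 -180.66301016] [-0.19342402 -0.58241558] 0.09226729193633554 zmin 124.22427792833304 128.31967763023601
lowest brush z 124.22427792833304 [124.2 124.4 125.  126.5 126.5 126.9 127.  127.2 127.6 127.9]
[[  83.19053428 -113.82991746   88.14584339]
 [ 112.57634969  -84.86114155   92.3992756 ]]
[ 469.66379335 -195.28454998  400.06055644]
```

Request:
carry_out(
  increments=[
    [[0,0.3,-1.2,0,-0.6,0.2,0],[0,0,0,0,0,0,0],[0,0,0,-15,0,0,0],[0,0,0,-12,0,0,0],[0,0,0,-8,0,0,0],[0,0,0,-8,0,0,0],[0,0,0,0,0,0,0]],
  ],
)

```text
time: 21.2
position: [415.5, -175.2, 192.1]
tool_rot: [-0.356, 0.161, 0.918, 0.064]
force: [-0.3, -0.3, -0.1]
grip_width: 14.7
finger_force: 58.5
```

Request:
carry_out(
  increments=[
    [[0,0,0,-12,0,0,0],[0,0,0,-14,0,0,0],[0,0,0,-14,0,0,0],[0,0,0,-14,0,0,0],[0,0,0,0,0,0,0]],
  ],
)

```text
time: 21.7
position: [414.9, -175.0, 137.2]
tool_rot: [-0.357, 0.161, 0.918, 0.064]
force: [-0.4, -0.6, -0.5]
grip_width: 14.5
finger_force: 58.5
```

Request:
carry_out(
  increments=[
    [[0,0,0,-8,0,0,0],[0,0,0,-5,0,0,0],[0,0,0,-3,0,0,0],[0,0,0,0,0,0,0]],
  ],
)

```text
time: 22.1
position: [416.0, -175.4, 123.2]
tool_rot: [-0.355, 0.161, 0.919, 0.064]
force: [0.1, -0.1, -0.5]
grip_width: 14.5
finger_force: 58.6
```

Request:
carry_out(
  increments=[
    [[0,0,0,-2,0,0,0],[0,0,0,-2,0,0,0],[0,0,0,-1,0,0,0],[0,0,0,0,0,0,0],[0,0,0,0,0,0,0]],
  ],
)

```text
time: 22.6
position: [416.1, -175.4, 118.4]
tool_rot: [-0.355, 0.161, 0.919, 0.064]
force: [0.0, -0.9, 0.1]
grip_width: 14.0
finger_force: 58.7
```

Request:
carry_out(
  increments=[
    [[0,0,0,-1,0,0,0],[0,0,0,-1,0,0,0],[0,0,0,0,0,0,0]],
  ],
)

```text
time: 22.9
position: [415.9, -175.8, 118.3]
tool_rot: [-0.355, 0.16, 0.919, 0.063]
force: [0.3, 1.9, 12.6]
grip_width: 14.7
finger_force: 59.4
```

Request:
carry_out(
  increments=[
    [[0.5,0,0,0,0,0,0],[0.5,0,0,0,0,0,0],[0.5,0,0,0,0,0,0],[0.5,10,-4,12,0,0,0],[0.5,19,-7,22,0,0,0],[0.5,25,-9,30,0,0,0],[0.5,25,-9,30,0,0,0],[0.5,0,0,30,0,0,0]],
  ],
)

```text
time: 23.7
position: [496.7, -205.2, 240.2]
tool_rot: [-0.355, 0.161, 0.919, 0.064]
force: [1.1, -0.8, 1.0]
grip_width: 42.7
finger_force: 0.0
```

Request:
carry_out(
  increments=[
    [[0.5,20,0,20,0,0,0],[0.5,0,0,0,0,0,0],[0.5,0,0,0,0,0,0]],
  ],
)

```text
time: 24.0
position: [515.2, -204.2, 259.9]
tool_rot: [-0.355, 0.161, 0.919, 0.064]
force: [0.6, -0.3, -0.2]
grip_width: 42.2
finger_force: 0.0
```

Run:
```python
from h import *
from scipy.optimize import least_squares
im,d,K,T=snap("wrist",12); P=cloud(d,K,T)
m=(d>0)&(np.hypot(P[...,0]-441,P[...,1]+183)<25)&(P[...,2]>95); q=P[m]; print(len(q),"zmax",np.percentile(q[:,2],[50,99]),q[:,2].max())
q=q[q[:,2]<160]; f=lambda x: np.hypot(q[:,0]-x[0]-x[2]*(q[:,2]-100),q[:,1]-x[1]-x[3]*(q[:,2]-100))-8
s=least_squares(f,[441,-183,0,0],loss="soft_l1"); print(s.x[:2],np.degrees(s.x[2:]))
t,_,_,_=snap("top",12)
cv2.imwrite("pics/fin.png",np.hstack([cv2.resize(im,(400,300)),cv2.resize(t[170:320,200:420],(400,300))])[:,:,::-1])
```

```text
1337 zmax [162.32564329 196.15076471] 196.80393499204604
[ 440.12948456 -183.72946068] [ 0.22388873 -0.14648568]
```

View pics/fin.png

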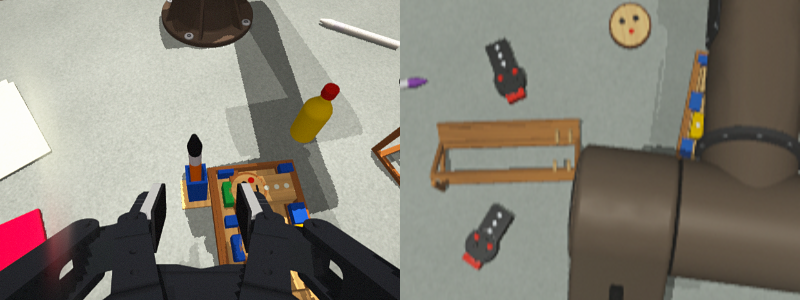

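The brush is upright in the well: its tip is at 196 mm, which means it is fully down, and it leans less than 0.3°. The easel is empty and the bystanders haven't moved. I'm handing in.

```bash
python3 -c "
from plant import *
print(hand_in())"
```

```text
the job is handed in; nothing more can be done
None
```

The job is handed in: the red doll is in pocket 2 and the blue doll in pocket 1, both flat and face up with hats at the green doll's end, and the brush stands fully down in the well with its bristles up.

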